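# Stack the creamer totes on the carrier and shut the keeper bar

## Task

Load every creamer tote standing on the counter onto the carrier, on top of the two totes already in its bays and no stack more than three high, each turned end for end to the tote beneath so that it stacks level on the ribs instead of nesting down onto the creamers. When all are stacked, swing the keeper bar down until it is home in its clip. Leave the shakers, mug, dish and jug alone.

Things in the scene. Friction and masses are not known exactly. Their poses are not given: they have to be found in the camera images.
- tote1_mid (a point): Loose grey stack-nest tote on the counter, 0.2 to 0.31 kg; may be absent. 170 long (its x) x 66 wide (its y) x 60 high, walls tapering to a 156 x 52 underside. The upright rim skirts along the long sides (top 20 of the height, 66 apart) are the place to grip. This point: its centre, half-way up. x points to the end with a low cut-out (27 high) and a white card below it; z up.
- tote1: the same tote, origin at the centre of its underside. Five white creamer pots are packed in it in one row (fixed; tops 28 above the underside). Inside each long wall stand two ribs, 50 towards the cut-out end and 20 towards the closed end of the middle, tops 52 above the underside, with matching grooves outside.
- tote2_mid (a point): Loose tote like tote1, same sizes, same point and axes; may be absent.
- tote2: the same tote as tote2_mid, origin at the centre of its underside; how totes go together: set on one that faces the same way, a tote nests: its grooves slide over the ribs and it sinks onto the pots, about 30 higher than the lower tote (or jammed a little above)
- tote3_mid (a point): Loose tote like tote1, same sizes, same point and axes; may be absent.
- tote3: the same tote as tote3_mid, origin at the centre of its underside; turned half a turn about the vertical to the tote below, a tote stacks: it stands on the rib tops, 52 higher, its underside inside the lower rim with about 3 play each way
- tote4_mid (a point): Loose tote like tote1, same sizes, same point and axes; may be absent.
- tote4: the same tote as tote4_mid, origin at the centre of its underside
- base1_mid (a point): Tote like tote1, same sizes, point and axes; always present, already standing in a bay of the carrier as the bottom of a stack (base1 and base2 face opposite ways; either may be in either bay).
- base1: the same tote as base1_mid, origin at the centre of its underside
- base2_mid (a point): Tote like tote1, same sizes, point and axes; always present, already standing in a bay of the carrier as the bottom of a stack (base1 and base2 face opposite ways; either may be in either bay).
- base2: the same tote as base2_mid, origin at the centre of its underside
- carrier: Aluminium tote carrier, fixed: deck 250 (x) x 310 (y) x 10 thick, origin under its middle at counter height, z up. Steel back frame 135 high at 112 along +x. Two bays side by side, 140 apart, length along x: low black runners (22 high) round the bottom tote, and four thin upright guide posts (8 thick, 160 high) per bay at 60 before and behind its middle, 80 clear between them across. The keeper bar closes the -x side.
- bay_left (a point): middle of the +y bay on the deck surface (10 above the counter, where a bottom tote stands); axes as the carrier's, z up
- bay_right (a point): middle of the -y bay, likewise
- keeper (a joint): Keeper bar: steel rod 12 thick across the carrier's open side, hinged at its -y corner on a level axis along the carrier's x. 0 = shut, level, home in the clip; grows as the free end rises, to 0.9 rad (open stop, where it rests at the start). Spring detent: above about 0.5 rad it springs back up to open, below that it snaps down and stays shut. About 3 N at the grip pushes it down.
- keeper_grip (a point): middle of the keeper bar's black grip: round, 20 thick, 58 long along the carrier's x, standing out from the bar's free end away from the totes (45 from the bar's centre line), 300 from the hinge. 85 above the counter when shut, about 320 when open; 27 beyond the catch post. Pinch it or push it down from above.
- keeper_hinge (a point): on the hinge axis of the keeper bar, 85 above the counter
- shaker1: glass salt shaker, 40 wide, 79 high, origin under its middle; a bystander
- shaker2: another such shaker, bystander
- mug: white mug, 80 wide, 92 high, origin under its middle; bystander
- ramekin: white dish, 72 wide, 36 high, bystander
- jug: steel milk jug, 68 wide, 80 high, bystander
There are look-alikes about, which are no part of the job. Leave any orange look-alike of the tote4 alone.

How it is judged:
By the outcome, as a careful person would: the job done as asked, in the order asked, and still so for the second after the job is handed in, with the robot touching nothing.
Of tote1, tote2, tote3, tote4 only 3 to 4 are there at a start; the rules pass over those that are not, and their reading is None.
At some moment in a run one of tote1, tote2, tote3, tote4 may be knocked a few centimetres aside while the robot is not near it.
Once in a run the grip may slacken for a moment while it holds something.
It also fails if it takes over 210 s, if anything falls off the work surface, if the arm or the gripper's body presses on something with over 40 N, if the wrist force passes 120 N, or if a joint passes its speed limit or range.

## Robot

A 6-joint arm with a two-finger parallel gripper is mounted at the origin on the work surface. World frame = base frame: x ahead of the robot, y to its left, z up, the work surface at z = 0. Lengths are in m, angles in degrees, forces in N, time in s.
With the tool pointing down it reaches from about 0.4 to 0.825 m from the base axis. Payload 7 kg.
Tool frame: the origin (TCP) lies between the finger pads; the fingertips stand 19 mm ahead of it and the grasp point (between the pads) is the TCP; z points along the fingers, y is the line along which they close (so a half turn about z gives the same grasp; the last joint's range is limited). The gripper opens to 88 mm and grips with 3 to 60 N. Pads are 19 mm wide; open, the fingers measure 130 mm over their backs; the gripper's body (78 mm by 193 mm) begins 47 mm behind the grasp point.
Start: joints at [87.496, 20.546, 0.682, 0, -70.136, -16.507], TCP at [0.22, 0.638, 0.219] pointing down, gripper open.
Joint ranges: [-176.03, 176.03], [-82.01, 121.73], [-58.28, 71.71], [-173.87, 95.51], [-174.79, -0.11], [-173.66, 173.66]. Speed limits (degrees/s): [136.94, 136.94, 172.46, 180, 180, 180].

## Interface

Orientations are given as [roll, pitch, yaw] about the fixed x, y, z axes, in that order (R = Rz(yaw) Ry(pitch) Rx(roll)).
In Python, from plant import get_obs, snapshot, close_job, spot_in, spot_point gives the robot as it stands.
- The arm moves only by the tool play_rows, never from a script. Its argument "plan" is a list of rows, each a list of 6 numbers: the shift along the tool's x, y, z in cm, then the turn, a rotation vector about the tool's x, y, z in degrees. A call has 1 to 20 rows; each row shifts and turns the commanded pose from where the row before left it, along the tool's axes as they then stand; what a row does not reach is not made up. A row lasts 1/12 s, in which the tool goes at most 41.7 mm and 7.16 degrees, less where a joint would pass 70% of its speed; a pose out of reach is approached as far as the arm can. A call is refused whole if a number of a shift passes 4.17 or a number of a turn 7.16, either way. A call with a gripper value outside its range is refused whole. "grip" is the finger opening in cm, from 0 to 8.76, set as the call begins (left out, the last holds). The fingers move at their own pace and stop on an object; the grip force is fixed at half the most. Time passes only in rows, so rows that do not move let the fingers close. It gives the time, the measured TCP pose, the force, the opening and the grip force at its end, in the units of the state.
- get_obs(): the state, without advancing time (a new reading comes with each control period).
- snapshot(name): name is "side" or "top" or "wrist"; returns a dict with "frame" (420x560x3 uint8, red, green, blue), "fx", "fy", "cx", "cy" (pixels), "position" and "attitude" of the camera in the world. Camera axes: x right, y down, z forward; pixel columns grow to the right and rows downward; lengths in m; the calibration is good to about 2 mm. A picture is of the moment at which its call begins. There is no depth.
- close_job(): hands the job in; it is judged then, once.
Trained networks look in the newest picture that a camera, given by its name, has taken for a name from the list of things; names that differ only in an ending like _2 or _b are one class to them, and where a whole thing is asked for, a point or a joint stands for the part that bears it (a point fixed in the world has none). Each returns a list of dicts, best first, with "score" (0 to 1); they miss things now and then, are a little off and sometimes report something else, mostly with a low value. They report only what shows in the picture. A call takes as long as a camera call. They do not tell look-alikes from the thing itself.
- spot_in(camera, thing): "position" ([x, y, z] in m, in world coordinates, good to about 4 mm: the middle of the surface that is visible of it).
- spot_point(camera, thing): "position" ([x, y, z] in m, in world coordinates, good to about 4 mm: a listed point, or the origin of a listed thing).
The state is a dict: "clock": time; "joint_pos": joint angles; "qvel": joint speeds; "tau": joint torques, N m; "tool_pos": TCP position; "orientation": TCP orientation; "force": force on the tool from outside, world axes, zero at the start; "moment": the same for the moment, N m; "opening": finger opening in m; "gripper_force": force on a finger pad.
Only numpy, scipy, OpenCV 4.12 (cv2) and the standard library are available. Lean on these libraries where they do the work, as an engineer would, in place of code of your own. Each camera call takes 0.05 s, during which the arm holds its last target. There are 200 camera calls.

## Working session

There is one attempt and no reset: what is moved stays moved. The work goes in short steps, Python scripts to look and compute and a tool call to move; the robot and the scene stay as the last step left them, time stands still between calls to the robot, and variables do not carry over. Pictures are saved under pics/ and viewed, at most 14 in all, crops included, and the job is handed in when it is done.

Besides the shell and the picture viewer there is one more tool, called after "Call:" as a command line: name --pt "numbers of a row" for each row, then --argument value for the rest. play_rows: Moves the arm, as the interface text tells. Its arguments: {"type":"object","properties":{"plan":{"type":"array","items":{"type":"array","items":{"type":"number"}}},"grip":{"type":"number"}},"required":["plan"]}

```bash
mkdir -p pics; ls; python3 - <<'E'
from plant import *
import cv2,numpy as np
for c in ["top","side"]:
    s=snapshot(c); cv2.imwrite(f"pics/{c}0.png",s["frame"][:,:,::-1])
    print(c,s["fx"],s["cx"],s["cy"],s["position"],s["attitude"])
    for t in ["tote1_mid","tote1","base1_mid","bay_left","bay_right","carrier","keeper_grip","keeper_hinge"]:
        print(t,[(round(d["score"],2),np.round(d["position"],3).tolist()) for d in spot_point(c,t)])
print(get_obs())
E
```

```text
pics
top 379.2208070674957 286.00233316505586 208.0561433958304 [ 4.13730852e-01 -7.35598573e-04  1.29065819e+00] [-173.03956003   -0.24997199  -90.47087145]
tote1_mid []
tote1 [(0.94, [0.627, 0.116, -0.002]), (0.9, [0.475, 0.349, 0.002]), (0.88, [0.294, 0.386, -0.001]), (0.75, [0.469, 0.117, -0.0]), (0.32, [0.466, 0.114, 0.03])]
base1_mid [(0.78, [0.611, -0.184, 0.04]), (0.6, [0.621, -0.326, 0.009])]
bay_left [(0.78, [0.617, -0.182, 0.013]), (0.55, [0.363, 0.24, -0.002])]
bay_right [(0.94, [0.62, -0.325, 0.013]), (0.44, [0.625, 0.117, 0.029])]
carrier [(0.92, [0.615, -0.253, -0.002]), (0.64, [0.618, -0.182, 0.012]), (0.22, [0.366, -0.419, -0.004])]
keeper_grip [(0.79, [0.454, -0.216, 0.322]), (0.67, [0.475, 0.346, 0.03])]
keeper_hinge [(0.98, [0.5, -0.401, 0.087]), (0.15, [0.477, 0.348, 0.0])]
side 450.8774284505924 280.79978673177294 212.91509406740423 [ 0.07477753 -0.54255827  0.9530283 ] [-140.70794433    0.4442976   -43.01271864]
tote1_mid []
tote1 [(0.94, [0.297, 0.391, 0.003]), (0.76, [0.468, 0.121, 0.0]), (0.75, [0.624, 0.116, 0.0]), (0.72, [0.476, 0.349, -0.002])]
base1_mid 
[... 440 characters left out ...]
, [0.501, -0.403, 0.083])]
{'clock': 0.9, 'joint_pos': array([ 8.74957961e+01,  2.05448538e+01,  6.82176434e-01, -3.70148684e-04,
       -7.01354859e+01, -1.65060975e+01]), 'qvel': array([-0.01125395,  0.00025206,  0.00253457,  0.04614052,  0.05698384,
       -0.06832448]), 'tau': array([-1.01710193e-03, -5.82359433e+01,  2.93299127e+01,  7.00258255e+00,
        1.26437203e-02, -1.25029621e-05]), 'tool_pos': array([0.21989057, 0.63815985, 0.21947875]), 'orientation': array([-1.79998338e+02,  8.55617442e-04, -1.90104271e+01]), 'force': array([-0.48423609, -0.02584845,  0.0803857 ]), 'moment': array([ 0.02151866,  0.03879778, -0.01139088]), 'gripper_force': 0.0, 'opening': 0.08763999535630543}
```

View pics/top0.png

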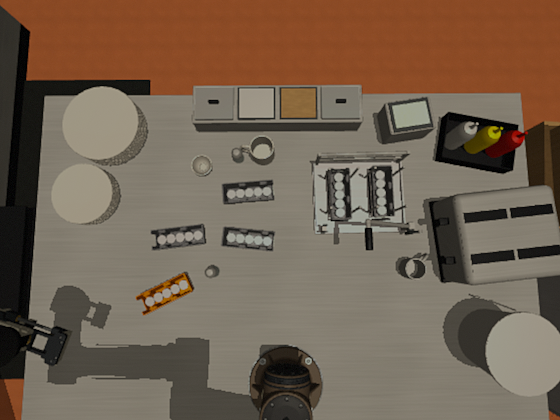

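View pics/side0.png

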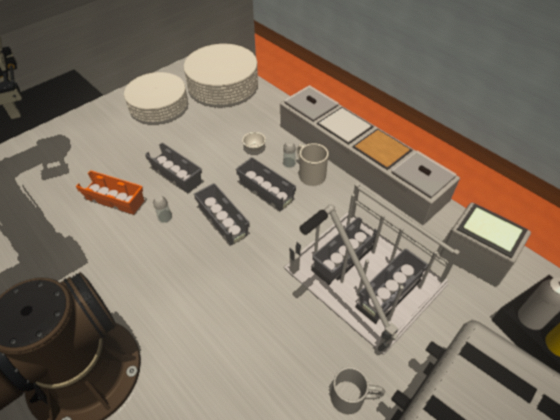

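The grey totes are at top px (248,192), (248,239) and (179,237). The orange one at (165,293) is the look-alike, so I leave it. The carrier is at (360,193) with its two bases at (338,192) and (380,190). I'll check facing in close crops.

```bash
python3 - <<'E'
import cv2,numpy as np
a=cv2.imread("pics/side0.png"); b=cv2.imread("pics/top0.png")
A=cv2.resize(a[135:325,140:440],(800,507),interpolation=cv2.INTER_CUBIC)
cv2.imwrite("pics/c1.png",np.clip(A*1.5,0,255))
B=cv2.resize(b[145:255,145:415],(800,326),interpolation=cv2.INTER_CUBIC)
cv2.imwrite("pics/c2.png",np.clip(B*1.5,0,255))
E
```

```text
[ WARN:0@0.037] global loadsave.cpp:1063 imwrite_ Unsupported depth image for selected encoder is fallbacked to CV_8U.
```

View pics/c1.png

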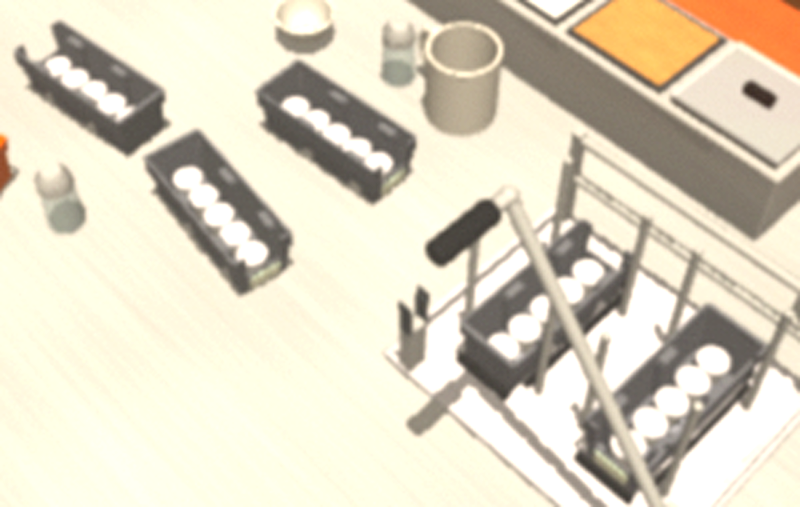

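View pics/c2.png

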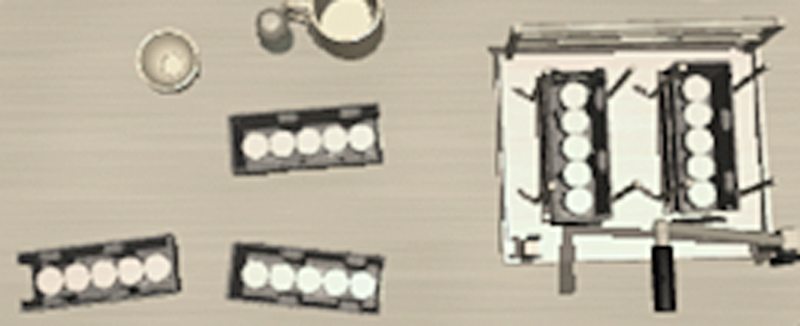

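A (top px 248,192) and B (248,239) have the cut-out towards -y, and C (179,237) towards +y. The left base's cut-out faces +x and the right base's card faces -x. Next I measure exact poses from the pot rows.

```bash
cat > h.py <<'E'
import numpy as np,cv2
from scipy.spatial.transform import Rotation as R
from plant import *
def rot(a): return R.from_euler('xyz',a,degrees=True).as_matrix()
def ray(s,px,z):
    d=np.c_[(np.asarray(px,float)-[s["cx"],s["cy"]])/[s["fx"],s["fy"]],np.ones(len(px))]@rot(s["attitude"]).T
    p=np.array(s["position"]); return p+d*((z-p[2])/d[:,2:])
def proj(s,P):
    c=(np.atleast_2d(P)-s["position"])@rot(s["attitude"]); return c[:,:2]/c[:,2:]*[s["fx"],s["fy"]]+[s["cx"],s["cy"]]
def pots(s,xy,z,rad=0.1,thr=150,lo=20,hi=400):
    """white pot blob centres at height z within rad of xy; -> centre, heading(mod 180), points"""
    f=s["frame"].astype(int); m=((f.min(2)>thr)).astype(np.uint8)
    c=proj(s,[*xy,z])[0]; e=np.mean([np.linalg.norm(proj(s,[xy[0]+a,xy[1]+b,z])[0]-c) for a,b in((rad,0),(0,rad))])
    k=np.zeros_like(m); cv2.circle(k,tuple(int(v) for v in c),int(e),1,-1); m&=k
    n,_,st,ce=cv2.connectedComponentsWithStats(m)
    ok=[i for i in range(1,n) if lo<st[i,4]<hi]
    P=ray(s,ce[ok],z)[:,:2]; return P,[int(st[i,4]) for i in ok]
E
python3 - <<'E'
from h import *
np.set_printoptions(precision=4,suppress=True)
s=snapshot("top")
f=s["frame"]
for n,xy in dict(A=(.627,.116),B=(.469,.118),C=(.475,.349),L=(.616,-.185),Rr=(.618,-.325)).items():
    z=.038 if n in("L","Rr") else .028
    c=proj(s,[*xy,z])[0].astype(int); 
    g=f[c[1]-2:c[1]+3,c[0]-2:c[0]+3].min(); 
    for thr in(120,):
        P,a=pots(s,xy,z,.085,thr)
        if len(P)>1:
            u,S,v=np.linalg.svd(P-P.mean(0)); o=np.argsort(P@v[0]); print(n,g,P.mean(0),"ang",np.degrees(np.arctan2(*v[0][::-1])),S,a,"\n",P[o].tolist() if len(P)!=5 else "")
o=get_obs();print(o["clock"])
E
```

```text
L 105 [ 0.614  -0.1835] ang 93.0803559756651 [0.0837 0.0056] [307, 343, 343] 
 [[0.6195389926148744, -0.24158088790729731], [0.6095454622446472, -0.18566397207553398], [0.6129600395487126, -0.12338220561121703]]
Rr 147 [ 0.6183 -0.3404] ang 92.91072455301544 [0.1062 0.0022] [296, 213, 312, 39] 
 [[0.6220526390317461, -0.398528816286871], [0.6202408049996626, -0.3774270262432858], [0.6156761862095743, -0.32436981876533055], [0.6152650094809586, -0.2613672746841748]]
0.95
```

```bash
cat >> h.py <<'E'
def row(s,xy,head,z,hw=.02,hl=.072,it=3):
    """refine centre and heading of a pot row by moments of the bright pixels in an oriented box"""
    g=s["frame"].min(2); xy=np.array(xy,float)
    for _ in range(it):
        a=np.radians(head); u=np.array([np.cos(a),np.sin(a)]); v=np.array([-u[1],u[0]])
        q=[xy+i*hl*u+j*hw*v for i,j in((1,1),(1,-1),(-1,-1),(-1,1))]
        m=np.zeros_like(g); cv2.fillPoly(m,[proj(s,[[*p,z] for p in q]).round().astype(np.int32)],1)
        t,_=cv2.threshold(g[m>0].reshape(-1,1),0,255,cv2.THRESH_OTSU)
        r,c=np.nonzero((m>0)&(g>t)); P=ray(s,np.c_[c,r],z)[:,:2]
        e=np.linalg.svd(P-P.mean(0),full_matrices=False)[2][0]; e*=np.sign(e@u)
        l=(P-P.mean(0))@e; xy=P.mean(0); xy=xy+e*(np.percentile(l,1)+np.percentile(l,99))/2
        head=np.degrees(np.arctan2(e[1],e[0]))
    return xy,head,np.ptp(l),len(P),t
E
python3 - <<'E'
from h import *
np.set_printoptions(precision=4,suppress=True)
T=dict(A=(.627,.116,-84.5,.028),B=(.469,.118,-96,.028),C=(.475,.349,97,.028),L=(.616,-.185,1.4,.038),Rr=(.618,-.325,181.4,.038))
for c in("top","side"):
    s=snapshot(c)
    for n,(x,y,h,z) in T.items(): print(c,n,*row(s,(x,y),h,z))
E
```

```text
top A [0.6225 0.117 ] -85.82215245237691 0.1458569499767618 324 106.0
top B [0.4655 0.1169] -96.44710676597272 0.14679935677761508 336 113.0
top C [0.4734 0.348 ] 96.3673167499963 0.14315137986127582 330 103.0
top L [ 0.6131 -0.1855] 1.2202521676972184 0.14272650563630188 333 101.0
top Rr [ 0.6172 -0.3245] -179.37099625708586 0.14610540216701096 356 91.0
side A [0.6258 0.1179] -85.30580944053506 0.14640903984209241 305 116.0
side B [0.4675 0.1181] -95.94920286685249 0.14669238577658567 399 128.0
side C [0.4744 0.3628] 95.42244226061781 0.1407098731129271 266 123.0
side L [ 0.6167 -0.1837] 1.7123410285352796 0.139812091062116 451 126.0
side Rr [ 0.6194 -0.324 ] -178.85840638319553 0.14459741094400624 507 134.0
```

Call:
play_rows --pt "0 0 0 0 0 6.46" --pt "0 0 0 0 0 6.46" --pt "0 0 0 0 0 6.46" --pt "0 0 0 0 0 6.46" --pt "0 0 0 0 0 6.46" --pt "0 0 0 0 0 6.46" --pt "0 0 0 0 0 6.46" --pt "0 0 0 0 0 6.46" --pt "0 0 0 0 0 6.46" --pt "0 0 0 0 0 6.46" --pt "3.16 -2.21 0 0 0 0" --pt "3.16 -2.21 0 0 0 0" --pt "3.16 -2.21 0 0 0 0" --pt "3.16 -2.21 0 0 0 0" --pt "3.16 -2.21 0 0 0 0" --pt "3.16 -2.21 0 0 0 0" --pt "3.16 -2.21 0 0 0 0" --pt "3.16 -2.21 0 0 0 0" --pt "3.16 -2.21 0 0 0 0" --pt "3.16 -2.21 0 0 0 0" --grip 8.7

```text
clock: 2.72
tool_pos: [0.4756, 0.3472, 0.2199]
orientation: [-180.0, 0.0, -83.6]
force: [1.2, 1.1, 0.8]
opening: 0.0871
gripper_force: 0.0
```

```bash
cat >> h.py <<'E'
def to(x,y,z,yaw,step=3.8):
    """rows (tool axes) from the present pose to a tool-down pose: first turn, then shift"""
    o=get_obs(); p=o["tool_pos"]; r=o["orientation"]; d=np.array([x,y,z])-p
    t=-((yaw-r[2]+180)%360-180); a=np.radians(yaw)
    v=100*np.array([np.cos(a)*d[0]+np.sin(a)*d[1],np.sin(a)*d[0]-np.cos(a)*d[1],-d[2]])
    n=max(1,int(np.ceil(np.linalg.norm(v)/step))); k=int(np.ceil(abs(t)/7))or 1
    print("clock %.1f at"%o["clock"],p.round(4),r.round(2),"F",o["force"].round(1),"op %.4f gf %.1f"%(o["opening"],o["gripper_force"]))
    print(" turn",round(t,2),f"= {k} x",round(t/k,3)," shift",v.round(2),f"= {n} x",(v/n).round(3), "j",o["joint_pos"].round(0))
E
python3 - <<'E'
from h import *
np.set_printoptions(precision=4,suppress=True)
to(.4745,.349,.05,-83.6)
s=snapshot("wrist"); cv2.imwrite("pics/w1.png",s["frame"][:,:,::-1]); print(s["fx"],s["position"],s["attitude"])
print(row(s,(.4745,.349),96.4,.028))
for t in("tote1","tote1_mid"): print(spot_point("wrist",t))
E
```

```text
clock 2.7 at [0.4756 0.3472 0.2199] [-179.97    0.03  -83.59] F [1.2 1.1 0.8] op 0.0871 gf 0.0
 turn 0.01 = 1 x 0.007  shift [-0.19  0.09 16.99] = 5 x [-0.038  0.019  3.397] j [ 55.  12. -11.   0. -67. -49.]
313.5980783027099 [0.4856 0.2718 0.3857] [ 163.4111    0.0844 -173.5554]
(array([0.4828, 0.3135]), np.float64(99.35303582690705), np.float64(0.13928075955413693), 2455, 159.0)
[{'position': [0.2952, 0.3827, 0.0043], 'score': 0.71}]
[]
```

View pics/w1.png

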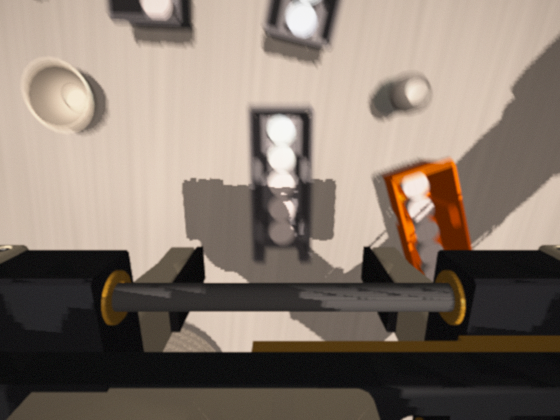

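```bash
python3 - <<'E'
from h import *
np.set_printoptions(precision=1,suppress=True)
s=snapshot("wrist")
a=np.radians(96.4);u=np.array([np.cos(a),np.sin(a)]);v=np.array([-u[1],u[0]])
for c in((.4745,.349),(.4765,.349),(.4745,.353)):
    print(c,proj(s,[[*(np.array(c)+i*.085*u+j*.033*v),.06] for i,j in((-1,1),(-1,-1),(1,1),(1,-1))]).tolist())
E
```

```text
(0.4745, 0.349) [[319.20649322713604, 110.10384278110998], [252.46026185364678, 110.35266355725868], [314.8157288695783, 266.18319930733657], [257.0890116523695, 266.3390903369724]]
(0.4765, 0.349) [[317.2018753144074, 109.87462500309044], [250.44373224089833, 110.12359420092186], [313.0813675340969, 266.01084911886664], [255.3457406062432, 266.16683149579984]]
(0.4745, 0.353) [[318.6387411035639, 114.3100653877953], [252.1358690667293, 114.55613849230475], [314.3383148327264, 269.3305986175917], [256.79371955088544, 269.48480602677284]]
```

Call:
play_rows --pt "0 0 3.4 0 0 0" --pt "0 0 3.4 0 0 0" --pt "0 0 3.4 0 0 0" --pt "0 0 3.4 0 0 0" --pt "0 0 1.7 0 0 0" --pt "0 0 1.6 0 0 0" --pt "0 0 0 0 0 0" --pt "0 0 0 0 0 0"

```text
clock: 3.58
tool_pos: [0.4739, 0.3493, 0.05]
orientation: [179.9, -0.1, -83.5]
force: [-0.5, 0.4, 1.2]
opening: 0.0867
gripper_force: 0.0
```

Call:
play_rows --pt "0 0 0 0 0 0" --pt "0 0 0 0 0 0" --pt "0 0 0 0 0 0" --pt "0 0 0 0 0 0" --pt "0 0 0 0 0 0" --pt "0 0 0 0 0 0" --pt "0 0 0 0 0 0" --pt "0 0 0 0 0 0" --grip 5.5

```text
clock: 4.25
tool_pos: [0.4751, 0.3493, 0.0515]
orientation: [-179.9, 0.1, -83.6]
force: [-2.2, 1.0, 6.6]
opening: 0.064
gripper_force: 30.0
```

Call:
play_rows --pt "0 0 -1 0 0 0" --pt "0 0 -3.2 0 0 0" --pt "0 0 -3.2 0 0 0" --pt "0 0 -3.2 0 0 0" --pt "0 0 -3.2 0 0 0" --pt "0 0 -3.2 0 0 0" --pt "0 0 -3.2 0 0 0" --pt "0 0 0 0 0 6.8" --pt "0 0 0 0 0 6.8" --pt "0 0 0 0 0 6.8" --pt "0 0 0 0 0 6.8" --pt "0 0 0 0 0 6.8" --pt "0 0 0 0 0 6.8" --pt "0 0 0 0 0 6.8" --pt "0 0 0 0 0 6.8" --pt "0 0 0 0 0 6.8" --pt "0 0 0 0 0 6.8" --pt "0 0 0 0 0 6.8" --pt "0 0 0 0 0 6.8"

```text
clock: 5.83
tool_pos: [0.4741, 0.3481, 0.2524]
orientation: [-180.0, -0.1, -165.6]
force: [-0.2, -0.1, -3.1]
opening: 0.0642
gripper_force: 30.0
```

```bash
python3 - <<'E'
from h import *
np.set_printoptions(precision=4,suppress=True)
to(.617,-.05,.25,-178.7)
E
```

```text
clock 5.8 at [0.4741 0.3481 0.2524] [-179.97   -0.08 -165.57] F [-0.2 -0.1 -3.1] op 0.0642 gf 30.0
 turn 13.13 = 2 x 6.565  shift [-13.38 -40.12   0.24] = 12 x [-1.115 -3.343  0.02 ] j [  55.   11.   -8.   -0.  -71. -131.]
```

Call:
play_rows --pt "0 0 0 0 0 6.57" --pt "0 0 0 0 0 6.57" --pt "-1.12 -3.34 0 0 0 0" --pt "-1.12 -3.34 0 0 0 0" --pt "-1.12 -3.34 0 0 0 0" --pt "-1.12 -3.34 0 0 0 0" --pt "-1.12 -3.34 0 0 0 0" --pt "-1.12 -3.34 0 0 0 0" --pt "-1.12 -3.34 0 0 0 0" --pt "-1.12 -3.34 0 0 0 0" --pt "-1.12 -3.34 0 0 0 0" --pt "-1.12 -3.34 0 0 0 0" --pt "-1.12 -3.34 0 0 0 0" --pt "-1.12 -3.34 0 0 0 0" --pt "0 0 0 0 0 0"

```text
clock: 7.08
tool_pos: [0.621, -0.0533, 0.2519]
orientation: [-179.9, -0.1, -178.6]
force: [0.8, 1.7, -2.9]
opening: 0.064
gripper_force: 30.0
```

```bash
python3 - <<'E'
from h import *
np.set_printoptions(precision=4,suppress=True)
to(.618,-.325,.25,-178.7)
s=snapshot("side"); cv2.imwrite("pics/s1.png",s["frame"][:,:,::-1])
s=snapshot("wrist"); w=s["frame"][:,:,::-1]; cv2.imwrite("pics/w2.png",w)
a=cv2.imread("pics/s1.png"); cv2.imwrite("pics/sw.png",cv2.resize(np.hstack([a,w]),(800,300)))
E
```

```text
clock 7.1 at [ 0.621  -0.0533  0.2519] [-179.91   -0.1  -178.58] F [ 0.8  1.7 -2.9] op 0.0640 gf 30.0
 turn 0.12 = 1 x 0.115  shift [  0.92 -27.15   0.19] = 8 x [ 0.115 -3.394  0.024] j [  13.   15.   -3.    0.  -72. -102.]
```

View pics/sw.png

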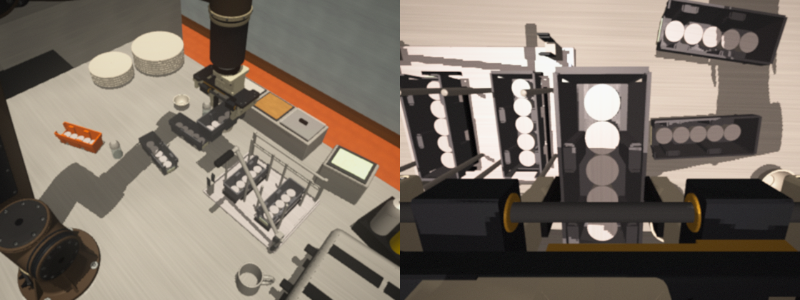

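```bash
python3 - <<'E'
from h import *
np.set_printoptions(precision=1,suppress=True)
o=get_obs(); s=snapshot("wrist"); T=rot(o["orientation"]); p=o["tool_pos"]
q=lambda v: proj(s,p+T@np.array(v))[0]
for d in(-4,0,4): print(d,[q([.085+d/1000,y,-.0085]) for y in(-.033,0,.033)])
f=s["frame"].astype(float).mean(2)
c=int(q([.085,0,-.0085])[0])
print("rows70-130",f[70:130,c-15:c+16].mean(1).astype(int).tolist())
print(cv2.imwrite("pics/wc.png",cv2.resize(s["frame"][70:300,180:380,::-1],(690,600)) if 0 else cv2.resize(s["frame"][70:270,190:390,::-1],(600,600))))
E
```

```text
-4 [array([211. , 104.6]), array([280.4, 104.7]), array([349.7, 104.7])]
0 [array([210.5,  95.7]), array([280.4,  95.7]), array([350.2,  95.8])]
4 [array([209.9,  86.6]), array([280.4,  86.7]), array([350.8,  86.7])]
rows70-130 [201, 202, 204, 205, 205, 203, 203, 205, 206, 207, 207, 206, 205, 204, 203, 204, 206, 206, 205, 203, 205, 206, 200, 178, 159, 155, 156, 156, 155, 155, 154, 153, 150, 125, 63, 32, 33, 33, 34, 34, 34, 34, 34, 34, 34, 33, 46, 103, 175, 208, 222, 232, 238, 241, 245, 247, 248, 248, 248, 248]
True
```

View pics/wc.png

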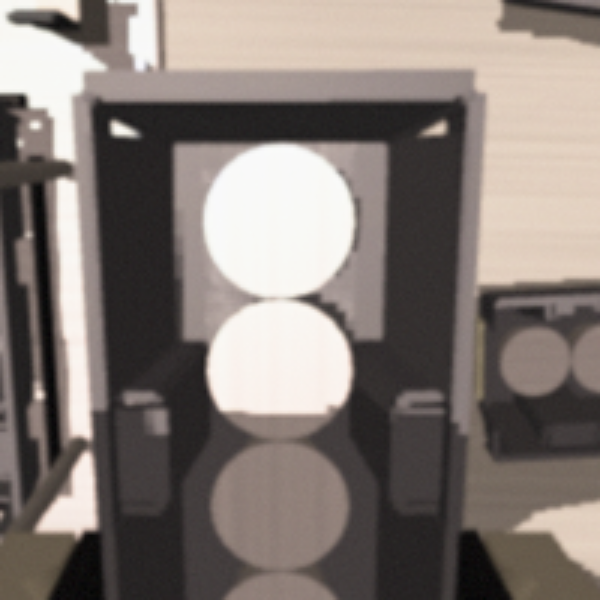

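```bash
python3 - <<'E'
from h import *
np.set_printoptions(precision=4,suppress=True)
for _ in range(2):
  s=snapshot("wrist")
  for n,(x,y,h,z) in dict(A=(.624,.117,-85.5,.028),L=(.6145,-.185,1.4,.038),Rr=(.618,-.325,181.,.038)).items(): print(n,*row(s,(x,y),h,z))
  for t in("base1","bay_left","bay_right","carrier"): print(t,[(round(d["score"],2),np.round(d["position"],3).tolist()) for d in spot_point("wrist",t)])
E
```

```text
A [0.6257 0.1191] -86.03364502585792 0.14494483430791108 2146 86.0
L [ 0.6141 -0.1837] 1.299203428713783 0.14372473469763314 2359 149.0
Rr [ 0.6192 -0.325 ] 179.63132498542322 0.14402005052040634 1804 128.0
base1 [(0.94, [0.62, -0.326, 0.008]), (0.7, [0.616, -0.186, 0.012])]
bay_left []
bay_right []
carrier [(0.71, [0.618, -0.253, 0.004])]
A [0.6256 0.1185] -85.95637247191799 0.14504080559082683 2129 86.0
L [ 0.6137 -0.1838] 1.233890629206039 0.14481082748411242 2371 150.0
Rr [ 0.6194 -0.3251] 179.68817890963223 0.14524435699654625 1811 128.0
base1 [(0.76, [0.616, -0.187, 0.009]), (0.59, [0.623, -0.326, 0.01])]
bay_left []
bay_right []
carrier [(0.57, [0.618, -0.253, 0.002])]
```

Call:
play_rows --pt "0 -3.4 0 0 0 0" --pt "0 -3.4 0 0 0 0" --pt "0 -3.4 0 0 0 0" --pt "0 -3.4 0 0 0 0" --pt "0.1 -3.4 0 0 0 0" --pt "0.1 -3.4 0 0 0 0" --pt "0 -3.4 0 0 0 0" --pt "0 -3.3 0 0 0 0" --pt "0 0 0 0 0 0" --pt "0 0 0 0 0 0" --pt "0 0 0 0 0 0"

```text
clock: 8.65
tool_pos: [0.6262, -0.3191, 0.252]
orientation: [180.0, -0.0, -178.4]
force: [-0.2, 0.2, -3.4]
opening: 0.0643
gripper_force: 30.0
```

```bash
python3 - <<'E'
from h import *
np.set_printoptions(precision=4,suppress=True)
to(.619,-.3245,.25,-178.9)
s=snapshot("wrist"); cv2.imwrite("pics/w3.png",s["frame"][:,:,::-1])
print(*row(s,(.6145,-.185),1.4,.038))
E
```

```text
clock 8.7 at [ 0.6262 -0.3191  0.252 ] [ 179.98   -0.04 -178.4 ] F [-0.2  0.2 -3.4] op 0.0643 gf 30.0
 turn 0.5 = 1 x 0.504  shift [ 0.73 -0.52  0.2 ] = 1 x [ 0.728 -0.523  0.198] j [-11.  22.   8.  -0. -75. -77.]
[ 0.575  -0.1815] 1.4776099836114152 0.1348946728996353 1773 163.0
```

View pics/w3.png

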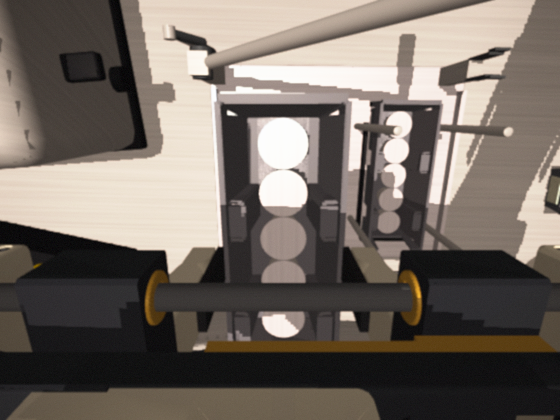

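```bash
python3 - <<'E'
s=open('h.py').read()
s=s.replace('''o=get_obs(); p=o["tool_pos"]; r=o["orientation"]; d''','''O=[]
    for _ in range(5): O.append(get_obs()); snapshot("wrist")
    o=O[-1]; p=np.mean([k["tool_pos"] for k in O],0); print("spread",np.ptp([k["tool_pos"] for k in O],axis=0).round(4)); r=np.array([0,0,np.degrees(np.angle(np.mean([np.exp(1j*np.radians(k["orientation"][2])) for k in O])))]); d''')
open('h.py','w').write(s)
E
python3 -c "
from h import *
to(.620,-.325,.13,-179.1)"
```

```text
spread [0.0003 0.0006 0.0005]
clock 8.9 at [ 0.6266 -0.3181  0.2526] [   0.      0.   -178.29] F [-0.7 -0.6 -2.8] op 0.0639 gf 30.0
 turn 0.81 = 1 x 0.808  shift [ 0.67 -0.68 12.26] = 4 x [ 0.166 -0.17   3.066] j [-11.  22.   7.  -0. -75. -77.]
```

Call:
play_rows --pt "0.67 -0.68 0 0 0 0.8" --pt "0 0 2.5 0 0 0" --pt "0 0 2.5 0 0 0" --pt "0 0 2.5 0 0 0" --pt "0 0 2.5 0 0 0" --pt "0 0 1.5 0 0 0" --pt "0 0 0.7 0 0 0" --pt "0 0 0 0 0 0" --pt "0 0 0 0 0 0" --pt "0 0 0 0 0 0"

```text
clock: 9.78
tool_pos: [0.6208, -0.3264, 0.1322]
orientation: [-179.9, 0.1, -179.1]
force: [0.6, 0.3, -2.4]
opening: 0.0643
gripper_force: 30.0
```

```bash
python3 -c "
from h import *
to(.620,-.325,.1135,-179.1)
s=snapshot('wrist'); w=s['frame'][:,:,::-1]; cv2.imwrite('pics/w4.png',w)
s=snapshot('side'); a=s['frame'][130:340,200:480,::-1]
cv2.imwrite('pics/m4.png',np.hstack([cv2.resize(w,(400,300)),cv2.resize(a,(400,300))]))
"
```

```text
spread [0.0004 0.0003 0.0007]
clock 10.0 at [ 0.6206 -0.3263  0.1321] [   0.      0.   -179.14] F [-0.2  0.4 -2.7] op 0.0641 gf 30.0
 turn -0.04 = 1 x -0.043  shift [0.06 0.13 1.86] = 1 x [0.062 0.13  1.858] j [-12.  26.  -2.   0. -61. -77.]
```

View pics/m4.png

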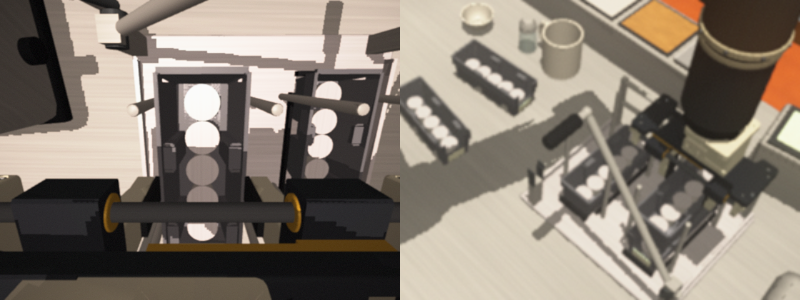

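Call:
play_rows --pt "0.05 0.1 0 0 0 0" --pt "0 0 0.5 0 0 0" --pt "0 0 0.4 0 0 0" --pt "0 0 0.3 0 0 0" --pt "0 0 0.3 0 0 0" --pt "0 0 0.2 0 0 0" --pt "0 0 0.1 0 0 0" --pt "0 0 0 0 0 0" --pt "0 0 0 0 0 0"

```text
clock: 10.88
tool_pos: [0.6192, -0.325, 0.1136]
orientation: [-180.0, 0.0, -179.1]
force: [-2.8, 2.7, 5.0]
opening: 0.0646
gripper_force: 30.0
```

```bash
python3 -c "
from h import *
to(.620,-.325,.1135,-179.1)
"
```

```text
spread [0. 0. 0.]
clock 11.1 at [ 0.6192 -0.325   0.1136] [   0.      0.   -179.13] F [-3.1  3.2  5.3] op 0.0643 gf 30.0
 turn -0.03 = 1 x -0.03  shift [-0.08 -0.    0.01] = 1 x [-0.077 -0.001  0.006] j [-12.  27.  -4.   0. -59. -77.]
```

Call:
play_rows --pt "0 0 0 0 0 0" --pt "0 0 0 0 0 0" --pt "0 0 0 0 0 0" --pt "0 0 0 0 0 0" --pt "0 0 -2 0 0 0" --pt "0 0 -3.4 0 0 0" --pt "0 0 -3.4 0 0 0" --pt "0 0 -3.4 0 0 0" --pt "0 0 -2 0 0 0" --pt "0 0 0 0 0 0" --grip 8.7

```text
clock: 11.97
tool_pos: [0.6215, -0.3263, 0.2609]
orientation: [-179.8, 0.5, -179.1]
force: [-0.6, -0.4, 0.8]
opening: 0.0867
gripper_force: 0.0
```

```bash
python3 - <<'E'
from h import *
np.set_printoptions(precision=4,suppress=True)
to(.62,.05,.25,-86)
for c in("side","top","wrist"):
    s=snapshot(c)
    for n,(x,y,h,z) in dict(A=(.625,.118,-85.5,.028),B=(.467,.117,-96.2,.028),R2=(.618,-.325,1,.09),L=(.6145,-.185,1.3,.038)).items(): print(c,n,*row(s,(x,y),h,z))
    print([(round(d["score"],2),np.round(d["position"],3).tolist()) for d in spot_point(c,"tote1")])
    if c=="side": cv2.imwrite("pics/s5.png",cv2.resize(s["frame"][130:340,150:450,::-1],(780,546)))
E
```

```text
spread [0.0026 0.0015 0.0077]
clock 12.2 at [ 0.62   -0.3253  0.2563] [   0.      0.   -179.15] F [-0.5  0.2 -0.6] op 0.0872 gf 0.0
 turn -93.15 = 14 x -6.653  shift [-37.44  -2.62   0.63] = 10 x [-3.744 -0.262  0.063] j [-12.  22.   7.  -0. -75. -77.]
side A [0.6258 0.1189] -85.22643683889532 0.14438403162296526 304 135.0
side B [0.4681 0.1237] -96.26128109767812 0.13692730624847438 372 146.0
side R2 [ 0.6175 -0.3255] -2.3195092182080077 0.14607761571974787 325 139.0
side L [ 0.5972 -0.1823] 7.921024466475284 0.10489574496014004 314 136.0
[(0.96, [0.299, 0.392, 0.004]), (0.91, [0.464, 0.119, -0.002]), (0.82, [0.619, -0.324, 0.06]), (0.77, [0.624, 0.115, -0.001]), (0.28, [0.752, 0.156, 0.002])]
top A [0.6224 0.1169] -85.9896499875597 0.14844297109451754 333 127.0
top B [0.4663 0.1223] -96.61363732916374 0.13693704500791626 330 130.0
top R2 [ 0.5504 -0.3318] 1.8882487395617837 0.12851034592892124 291 95.0
top L [ 0.6107 -0.2005] -8.43239743554608 0.14682803117611953 389 50.0
[(0.94, [0.467, 0.117, 0.001]), (0.78, [0.297, 0.386, 0.0]), (0.77, [0.626, 0.12, -0.001]), (0.68, [0.615, -0.325, 0.06])]h.py:27: RuntimeWarning: Mean of empty slice.
  e=np.linalg.svd(P-P.mean(0),full_matrices=False)[2][0]; e*=np.sign(e@u)
  ret = um.true_divide(
Traceback (most recent call last):
  File "h.py", line 27, in row
    e=np.linalg.svd(P-P.mean(0),full_matrices=False)[2][0]; e*=np.sign(e@u)
      ~~~~~~~~~~~~~~~~~~~~~~~~~~~~~~~~~~~~~~~~~~~~~~~~~^^^
IndexError: index 0 is out of bounds for axis 0 with size 0
```

View pics/s5.png

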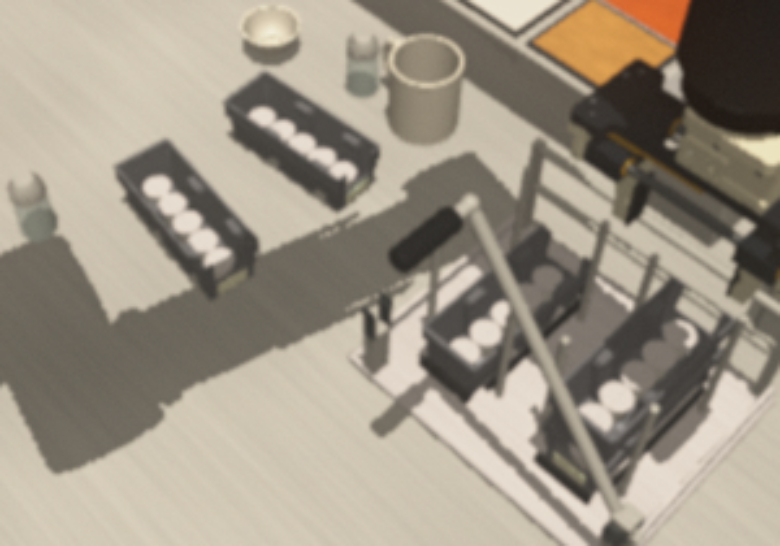

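Call:
play_rows --pt "-0.1 3.69 0 0 0 0" --pt "-0.1 3.69 0 0 0 0" --pt "-0.1 3.69 0 0 0 0" --pt "-0.1 3.69 0 0 0 0" --pt "-0.1 3.69 0 0 0 0" --pt "-0.1 3.69 0 0 0 0" --pt "-0.1 3.69 0 0 0 0" --pt "-0.1 3.69 0 0 0 0" --pt "-0.1 3.69 0 0 0 0" --pt "-0.1 3.69 0 0 0 0" --pt "-0.1 3.69 0 0 0 0" --pt "-0.1 3.69 0 0 0 0"

```text
clock: 13.47
tool_pos: [0.6245, 0.1198, 0.2545]
orientation: [-180.0, 0.0, -179.1]
force: [0.3, 0.1, 0.1]
opening: 0.0874
gripper_force: 0.0
```

Call:
play_rows --pt "0 0 0 0 0 -6.65" --pt "0 0 0 0 0 -6.65" --pt "0 0 0 0 0 -6.65" --pt "0 0 0 0 0 -6.65" --pt "0 0 0 0 0 -6.65" --pt "0 0 0 0 0 -6.65" --pt "0 0 0 0 0 -6.65" --pt "0 0 0 0 0 -6.65" --pt "0 0 0 0 0 -6.65" --pt "0 0 0 0 0 -6.65" --pt "0 0 0 0 0 -6.65" --pt "0 0 0 0 0 -6.65" --pt "0 0 0 0 0 -6.65" --pt "0 0 0 0 0 -6.65" --pt "0 0 0 0 0 0" --pt "0 0 0 0 0 0" --pt "0 0 0 0 0 0"

```text
clock: 14.88
tool_pos: [0.6247, 0.1179, 0.2543]
orientation: [180.0, -0.0, -86.3]
force: [-1.0, 0.7, 0.3]
opening: 0.0872
gripper_force: 0.0
```

```bash
python3 - <<'E'
from h import *
np.set_printoptions(precision=4,suppress=True)
to(.625,.118,.053,-85.7)
s=snapshot("wrist"); cv2.imwrite("pics/w6.png",s["frame"][:,:,::-1])
print(*row(s,(.625,.118),-85.7,.028))
for c in("wrist","top","side"):
    if c!="wrist": snapshot(c)
    for t in ("tote1","mug"): print(c,t,[(round(d["score"],2),np.round(d["position"],3).tolist()) for d in spot_point(c,t)])
E
```

```text
spread [0.     0.0001 0.0001]
clock 15.1 at [0.6248 0.1179 0.2544] [  0.    0.  -86.2] F [-0.1  0.5  0.4] op 0.0871 gf 0.0
 turn -0.5 = 1 x -0.499  shift [-0.01 -0.02 20.14] = 6 x [-0.001 -0.004  3.357] j [ 28.  16.  -2.  -0. -73. -24.]
[0.6242 0.1063] -82.45639803325592 0.14123351990485947 1736 169.0
wrist tote1 [(0.71, [0.466, 0.118, 0.03]), (0.68, [0.466, 0.117, -0.002]), (0.6, [0.625, 0.117, 0.0])]
wrist mug [(0.55, [0.766, 0.071, -0.004])]
top tote1 [(0.97, [0.467, 0.119, -0.001]), (0.72, [0.625, 0.118, -0.004]), (0.56, [0.618, -0.324, 0.065])]
top mug [(0.81, [0.764, 0.074, 0.002])]
side tote1 [(0.89, [0.47, 0.117, -0.002]), (0.86, [0.621, -0.326, 0.06]), (0.63, [0.623, 0.115, 0.001]), (0.59, [0.298, 0.392, 0.001])]
side mug [(0.7, [0.763, 0.078, 0.004]), (0.31, [0.618, -0.257, -0.002])]
```

View pics/w6.png

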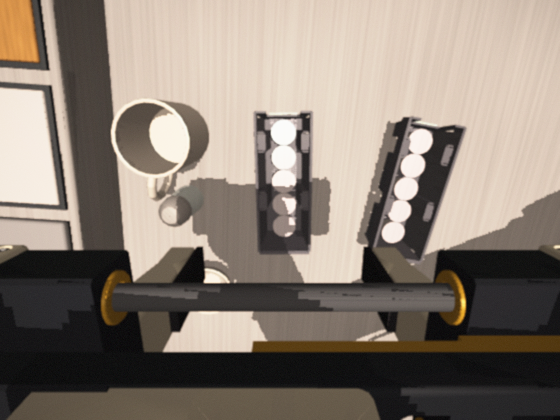

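Call:
play_rows --pt "0 0 3.4 0 0 -0.2" --pt "0 0 3.4 0 0 0" --pt "0 0 3.4 0 0 0" --pt "0 0 3.4 0 0 0" --pt "0 0 3.4 0 0 0" --pt "0 0 2 0 0 0" --pt "0 0 1.1 0 0 0" --pt "0 0 0 0 0 0" --pt "0 0 0 0 0 0"

```text
clock: 16.33
tool_pos: [0.6253, 0.118, 0.0539]
orientation: [-180.0, -0.0, -85.8]
force: [0.2, 0.2, 0.9]
opening: 0.087
gripper_force: 0.0
```

Call:
play_rows --pt "0 0 0 0 0 0" --pt "0 0 0 0 0 0" --pt "0 0 0 0 0 0" --pt "0 0 0 0 0 0" --pt "0 0 0 0 0 0" --pt "0 0 0 0 0 0" --pt "0 0 0 0 0 0" --pt "0 0 0 0 0 0" --grip 5.5

```text
clock: 17.0
tool_pos: [0.6248, 0.1179, 0.0535]
orientation: [-180.0, 0.0, -85.8]
force: [0.6, 1.4, -0.2]
opening: 0.055
gripper_force: 0.0
```

Call:
play_rows --pt "0 0 -1 0 0 0" --pt "0 0 -3.2 0 0 0" --pt "0 0 -3.2 0 0 0" --pt "0 0 -3.2 0 0 0" --pt "0 0 -3.2 0 0 0" --pt "0 0 -3.2 0 0 0" --pt "0 0 -3.2 0 0 0" --pt "0 0 0 0 0 6.64" --pt "0 0 0 0 0 6.64" --pt "0 0 0 0 0 6.64" --pt "0 0 0 0 0 6.64" --pt "0 0 0 0 0 6.64" --pt "0 0 0 0 0 6.64" --pt "0 0 0 0 0 6.64" --pt "0 0 0 0 0 6.64" --pt "0 0 0 0 0 6.64" --pt "0 0 0 0 0 6.64" --pt "0 0 0 0 0 6.64" --pt "0 0 0 0 0 6.64" --pt "0 0 0 0 0 6.64"

```text
clock: 18.67
tool_pos: [0.6247, 0.1178, 0.2563]
orientation: [180.0, 0.0, -172.5]
force: [-0.1, -0.7, 0.2]
opening: 0.0548
gripper_force: 0.0
```

```bash
cat >> h.py <<'E'
def held(x,y,z,yaw):
    to(x,y,z,yaw)
    o=get_obs(); s=snapshot("wrist"); T=rot(o["orientation"]); p=o["tool_pos"]
    q=lambda v: proj(s,p+T@np.array(v))[0]
    f=s["frame"].astype(float).mean(2); a=q([.085,-.02,-.0085]); b=q([.085,.02,-.0085])
    print("0mm row",a,"4mm",q([.089,0,-.0085])); 
    for e in(q([.085,-.027,-.0085]),q([.085,0,-.0085]),q([.085,.027,-.0085])): print(int(e[0]),f[75:115,int(e[0])-2:int(e[0])+3].mean(1).astype(int).tolist())
    k=[q([.06,y,-.0085]) for y in(-.033,.033)]; r=int(k[0][1]); print("edges expected",k,f[r-3:r+4].mean(0)[200:225].astype(int).tolist(),f[r-3:r+4].mean(0)[335:362].astype(int).tolist())
E
python3 -c "
from h import *
held(.615,-.1845,.255,-178.8)"
```

```text
spread [0.0001 0.0001 0.0003]
clock 18.9 at [0.6247 0.1179 0.2562] [   0.      0.   -172.34] F [ 0.4 -0.4  0. ] op 0.0551 gf 0.0
 turn 6.46 = 1 x 6.461  shift [  1.6  -30.21   0.12] = 8 x [ 0.2   -3.776  0.015] j [  28.   16.   -1.    0.  -73. -110.]
0mm row [238.42909475  95.51031872] 4mm [280.78688087  86.46901059]
223 [216, 219, 221, 219, 218, 221, 221, 220, 220, 221, 221, 223, 223, 222, 220, 220, 221, 219, 219, 219, 221, 222, 221, 219, 216, 217, 221, 225, 225, 224, 221, 219, 220, 222, 221, 220, 221, 223, 224, 222]
280 [118, 118, 128, 171, 212, 219, 220, 221, 221, 222, 224, 223, 222, 222, 223, 224, 223, 223, 222, 222, 222, 221, 220, 220, 223, 224, 223, 222, 223, 224, 224, 222, 221, 220, 222, 225, 225, 225, 223, 222]
337 [172, 161, 156, 155, 156, 155, 153, 141, 99, 58, 64, 98, 118, 119, 119, 117, 120, 132, 153, 187, 218, 224, 225, 226, 226, 224, 222, 221, 219, 219, 218, 219, 223, 226, 227, 225, 222, 221, 223, 223]
edges expected [array([214.15484471, 149.19432996]), array([347.52868588, 149.27239662])] [224, 225, 225, 225, 224, 224, 224, 224, 224, 224, 225, 223, 219, 211, 199, 188, 184, 184, 184, 185, 184, 185, 186, 188, 187] [221, 221, 221, 221, 221, 222, 222, 221, 221, 221, 221, 221, 221, 221, 221, 220, 221, 221, 220, 220, 220, 220, 221, 220, 221, 220, 220]
```

The grip closed on nothing, so the tote was probably knocked aside. I look again.

```bash
python3 - <<'E'
from h import *
np.set_printoptions(precision=4,suppress=True)
for c in("top","side"):
    s=snapshot(c); 
    for t in ("tote1","mug","shaker1"): print(c,t,[(round(d["score"],2),np.round(d["position"],3).tolist()) for d in spot_point(c,t)])
    cv2.imwrite(f"pics/{c}7.png",s["frame"][:,:,::-1])
a=cv2.imread("pics/top7.png")[140:260,140:330]; b=cv2.imread("pics/side7.png")[120:300,130:400]
cv2.imwrite("pics/m7.png",np.hstack([cv2.resize(a,(400,253)),cv2.resize(b,(400,253))]))
E
```

```text
top tote1 [(0.95, [0.617, -0.323, 0.063]), (0.91, [0.626, 0.119, -0.0]), (0.87, [0.468, 0.12, -0.002])]
top mug [(0.8, [0.766, 0.071, 0.0]), (0.5, [0.618, -0.326, 0.01]), (0.24, [0.62, -0.33, 0.009])]
top shaker1 [(0.57, [0.364, 0.239, 0.002])]
side tote1 [(0.96, [0.465, 0.118, -0.001]), (0.78, [0.627, 0.114, 0.001]), (0.72, [0.298, 0.393, 0.001]), (0.59, [0.764, 0.072, 0.004]), (0.56, [0.618, -0.323, 0.061])]
side mug [(0.84, [0.763, 0.074, 0.003]), (0.62, [0.612, -0.182, 0.008])]
side shaker1 [(0.91, [0.362, 0.24, 0.001])]
```

View pics/m7.png

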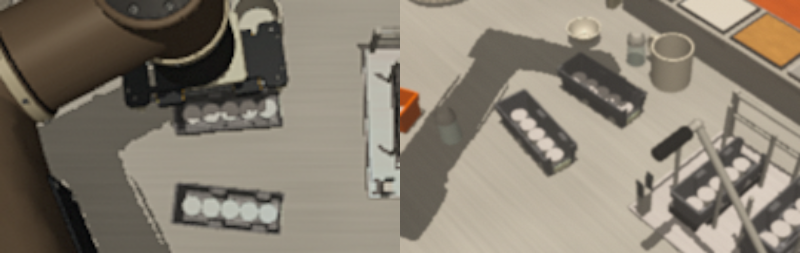

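Call:
play_rows --pt "0 0 0 0 0 -6.65" --pt "0 0 0 0 0 -6.65" --pt "0 0 0 0 0 -6.65" --pt "0 0 0 0 0 -6.65" --pt "0 0 0 0 0 -6.65" --pt "0 0 0 0 0 -6.65" --pt "0 0 0 0 0 -6.65" --pt "0 0 0 0 0 -6.65" --pt "0 0 0 0 0 -6.65" --pt "0 0 0 0 0 -6.65" --pt "0 0 0 0 0 -6.65" --pt "0 0 0 0 0 -6.65" --pt "0 0 0 0 0 -6.65" --pt "0 0 3.4 0 0 0" --pt "0 0 3.4 0 0 0" --pt "0 0 3.4 0 0 0" --pt "0 0 3.0 0 0 0" --pt "0 0 0 0 0 0" --pt "0 0 0 0 0 0" --grip 8.7

```text
clock: 20.95
tool_pos: [0.6241, 0.1174, 0.1225]
orientation: [179.8, -0.1, -85.7]
force: [-0.0, 0.3, 1.2]
opening: 0.0867
gripper_force: 0.0
```

```bash
python3 - <<'E'
from h import *
np.set_printoptions(precision=4,suppress=True)
to(.625,.118,.0515,-85.7)
s=snapshot("wrist"); cv2.imwrite("pics/w8.png",s["frame"][:,:,::-1])
print(s["position"],get_obs()["tool_pos"])
t=snapshot("top"); 
for c in("top","wrist"): print([(round(d["score"],2),np.round(d["position"],3).tolist()) for d in spot_point(c,"tote1")])
E
```

```text
spread [0.0022 0.0011 0.0035]
clock 21.1 at [0.6257 0.1182 0.125 ] [  0.     0.   -85.69] F [ 0.3  0.4 -0.1] op 0.0872 gf 0.0
 turn 0.01 = 1 x 0.01  shift [0.01 0.07 7.35] = 2 x [0.005 0.036 3.675] j [ 28.  21. -12.   0. -57. -24.]
[0.6327 0.0426 0.2916] [0.6257 0.1184 0.1255]
[(0.94, [0.617, -0.324, 0.063]), (0.86, [0.626, 0.117, -0.003]), (0.71, [0.467, 0.12, -0.003])]
[(0.76, [0.624, 0.118, 0.002]), (0.64, [0.467, 0.115, -0.001])]
```

View pics/w8.png

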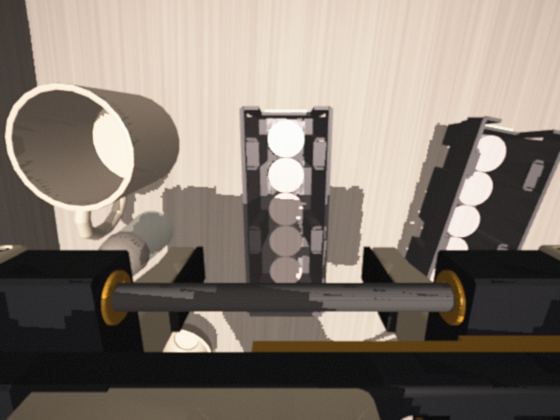

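Call:
play_rows --pt "0 0 2.5 0 0 0" --pt "0 0 2.5 0 0 0" --pt "0 0 1.5 0 0 0" --pt "0 0 0.9 0 0 0" --pt "0 0 0 0 0 0" --pt "0 0 0 0 0 0" --pt "0 0 0 0 0 0"

```text
clock: 21.98
tool_pos: [0.6257, 0.1183, 0.0507]
orientation: [-179.9, 0.0, -85.7]
force: [0.7, -0.7, -0.3]
opening: 0.0872
gripper_force: 0.0
```

Call:
play_rows --pt "0 0 0 0 0 0" --pt "0 0 0 0 0 0" --pt "0 0 0 0 0 0" --pt "0 0 0 0 0 0" --pt "0 0 0 0 0 0" --pt "0 0 0 0 0 0" --pt "0 0 0 0 0 0" --pt "0 0 0 0 0 0" --grip 5.5

```text
clock: 22.65
tool_pos: [0.6249, 0.118, 0.05]
orientation: [-180.0, 0.0, -85.7]
force: [-2.2, 0.2, 5.6]
opening: 0.0652
gripper_force: 30.0
```

Call:
play_rows --pt "0 0 -1 0 0 0" --pt "0 0 -3.2 0 0 0" --pt "0 0 -3.2 0 0 0" --pt "0 0 -3.2 0 0 0" --pt "0 0 -3.2 0 0 0" --pt "0 0 -3.2 0 0 0" --pt "0 0 -3.2 0 0 0" --pt "0 0 0 0 0 6.64" --pt "0 0 0 0 0 6.64" --pt "0 0 0 0 0 6.64" --pt "0 0 0 0 0 6.64" --pt "0 0 0 0 0 6.64" --pt "0 0 0 0 0 6.64" --pt "0 0 0 0 0 6.64" --pt "0 0 0 0 0 6.64" --pt "0 0 0 0 0 6.64" --pt "0 0 0 0 0 6.64" --pt "0 0 0 0 0 6.64" --pt "0 0 0 0 0 6.64" --pt "0 0 0 0 0 6.64"

```text
clock: 24.32
tool_pos: [0.6243, 0.1178, 0.2512]
orientation: [180.0, -0.1, -172.4]
force: [0.2, -0.4, -3.2]
opening: 0.065
gripper_force: 30.0
```

```bash
python3 -c "
from h import *
np.set_printoptions(precision=2,suppress=True)
held(.615,-.12,.25,-178.8)"
```

```text
spread [0. 0. 0.]
clock 24.5 at [0.62 0.12 0.25] [   0.      0.   -172.22] F [-0.   0.8 -1.6] op 0.0649 gf 30.0
 turn 6.58 = 1 x 6.579  shift [  1.44 -23.76   0.12] = 7 x [ 0.2  -3.39  0.02] j [  28.   16.   -2.   -0.  -72. -110.]
0mm row [238.38  95.45] 4mm [280.74  86.41]
223 [213, 216, 217, 214, 215, 218, 217, 216, 216, 217, 217, 219, 219, 217, 216, 217, 216, 216, 215, 216, 217, 217, 218, 215, 212, 201, 179, 167, 167, 166, 154, 116, 59, 36, 35, 35, 37, 38, 40, 39]
280 [116, 116, 132, 175, 208, 215, 216, 217, 216, 218, 220, 219, 217, 218, 220, 220, 219, 219, 219, 218, 218, 217, 216, 217, 220, 220, 219, 219, 218, 220, 221, 226, 239, 245, 235, 191, 168, 170, 167, 140]
337 [168, 153, 153, 153, 150, 150, 147, 128, 82, 52, 70, 102, 115, 116, 115, 113, 118, 138, 167, 192, 214, 219, 221, 222, 222, 206, 168, 153, 154, 154, 142, 107, 55, 35, 40, 42, 48, 88, 149, 191]
edges expected [array([214.11, 149.14]), array([347.48, 149.22])] [221, 221, 221, 220, 221, 221, 221, 220, 220, 220, 220, 220, 220, 220, 216, 192, 165, 156, 156, 155, 147, 114, 68, 40, 39] [139, 136, 121, 106, 98, 86, 63, 44, 57, 105, 134, 143, 145, 145, 151, 177, 206, 216, 216, 217, 216, 216, 216, 216, 217, 217, 217]
```

```bash
python3 - <<'E'
from h import *
np.set_printoptions(precision=1,suppress=True)
o=get_obs(); s=snapshot("wrist"); T=rot(o["orientation"]); p=o["tool_pos"]
cv2.imwrite("pics/w9.png",s["frame"][:,:,::-1])
for d in(.068,.072,.076): print(d,proj(s,p+T@np.array([d,0,.022]))[0])
for n in("w2","w9"):
    f=cv2.imread(f"pics/{n}.png").mean(2)
    print(n,f[85:240,278:287].mean(1).astype(int).tolist())
E
```

```text
0.068 [281.1 130.1]
0.072 [281.1 122.9]
0.076 [281.1 115.7]
w2 [205, 207, 207, 204, 203, 205, 207, 199, 177, 159, 156, 155, 156, 155, 155, 155, 154, 148, 121, 60, 32, 33, 33, 34, 33, 35, 34, 34, 35, 33, 35, 73, 167, 238, 249, 249, 248, 248, 248, 248, 248, 248, 248, 248, 248, 248, 248, 248, 248, 248, 248, 248, 248, 248, 248, 248, 247, 247, 247, 247, 247, 247, 247, 247, 247, 247, 247, 247, 247, 247, 246, 247, 246, 246, 246, 246, 246, 246, 246, 246, 246, 246, 245, 231, 197, 230, 245, 246, 245, 245, 245, 245, 245, 244, 244, 244, 244, 244, 244, 244, 244, 244, 243, 243, 243, 243, 243, 243, 242, 242, 242, 242, 242, 242, 242, 242, 241, 241, 241, 242, 241, 227, 164, 130, 130, 131, 130, 131, 131, 130, 122, 110, 115, 129, 131, 131, 131, 131, 131, 131, 130, 130, 131, 130, 131, 130, 131, 131, 130, 130, 130, 131, 130, 130, 129]
w9 [219, 220, 218, 218, 220, 220, 220, 220, 218, 218, 218, 217, 216, 217, 219, 220, 220, 219, 219, 219, 220, 227, 239, 246, 234, 192, 168, 168, 167, 139, 69, 32, 42, 88, 157, 194, 212, 242, 251, 251, 251, 251, 251, 251, 251, 251, 251, 251, 251, 251, 251, 251, 251, 251, 251, 251, 251, 250, 251, 250, 250, 250, 250, 250, 250, 250, 250, 250, 250, 250, 250, 250, 250, 250, 250, 250, 249, 249, 249, 249, 249, 249, 249, 249, 249, 249, 249, 237, 205, 233, 248, 249, 248, 248, 248, 248, 248, 248, 248, 247, 247, 247, 247, 247, 247, 247, 247, 247, 247, 246, 246, 246, 246, 246, 246, 246, 246, 246, 245, 245, 246, 245, 245, 242, 219, 175, 155, 144, 140, 141, 140, 141, 141, 140, 133, 119, 122, 136, 140, 140, 140, 140, 139, 140, 140, 140, 139, 140, 140, 140, 140, 140, 140, 140, 139]
```

Call:
play_rows --pt "0 0 0 0 0 6.6" --pt "0.2 -3.36 0 0 0 0" --pt "0.2 -3.36 0 0 0 0" --pt "0.2 -3.36 0 0 0 0" --pt "0.2 -3.36 0 0 0 0" --pt "0.2 -3.36 0 0 0 0" --pt "0.2 -3.36 0 0 0 0" --pt "0.2 -3.36 0 0 0 0" --pt "0.2 -3.36 0 0 0 0" --pt "0.2 -3.36 0 0 0 0" --pt "0 0 0 0 0 0" --pt "0 0 0 0 0 0" --pt "0 0 0 0 0 0" --pt "0 0 0 0 0 0"

```text
clock: 25.83
tool_pos: [0.614, -0.1841, 0.2515]
orientation: [180.0, 0.0, -178.6]
force: [0.1, -0.3, -2.2]
opening: 0.0649
gripper_force: 30.0
```

```bash
python3 -c "
from h import *
np.set_printoptions(precision=3,suppress=True)
to(.6126,-.185,.13,-178.8)"
```

```text
spread [0. 0. 0.]
clock 26.0 at [ 0.614 -0.184  0.252] [   0.      0.   -178.55] F [ 0.6 -0.4 -2.8] op 0.0649 gf 30.0
 turn 0.25 = 1 x 0.252  shift [ 0.15 -0.11 12.16] = 4 x [ 0.039 -0.028  3.039] j [  1.  16.  -1.  -0. -73. -89.]
```

Call:
play_rows --pt "0.15 -0.11 0 0 0 0.25" --pt "0 0 2.5 0 0 0" --pt "0 0 2.5 0 0 0" --pt "0 0 2.5 0 0 0" --pt "0 0 2.5 0 0 0" --pt "0 0 1.5 0 0 0" --pt "0 0 0.6 0 0 0" --pt "0 0 0 0 0 0" --pt "0 0 0 0 0 0" --pt "0 0 0 0 0 0" --pt "0 0 0 0 0 0"

```text
clock: 27.0
tool_pos: [0.6134, -0.186, 0.1321]
orientation: [-180.0, 0.1, -178.9]
force: [-0.2, 0.2, -2.6]
opening: 0.0648
gripper_force: 30.0
```

```bash
python3 -c "
from h import *
np.set_printoptions(precision=4,suppress=True)
to(.6126,-.185,.112,-178.8)"
```

```text
spread [0.0006 0.     0.0009]
clock 27.2 at [ 0.6131 -0.186   0.1316] [   0.      0.   -178.88] F [-0.   0.2 -2.8] op 0.0654 gf 30.0
 turn -0.08 = 1 x -0.084  shift [0.05 0.1  1.96] = 1 x [0.045 0.099 1.964] j [  1.  21. -11.   0. -58. -89.]
```

Call:
play_rows --pt "0.05 0.1 0 0 0 0" --pt "0 0 0.5 0 0 0" --pt "0 0 0.4 0 0 0" --pt "0 0 0.4 0 0 0" --pt "0 0 0.3 0 0 0" --pt "0 0 0.2 0 0 0" --pt "0 0 0.15 0 0 0" --pt "0 0 0 0 0 0" --pt "0 0 0 0 0 0"

```text
clock: 28.0
tool_pos: [0.6117, -0.185, 0.112]
orientation: [-180.0, -0.0, -178.9]
force: [-4.7, 1.7, 5.6]
opening: 0.0648
gripper_force: 30.0
```

```bash
python3 -c "
from h import *
np.set_printoptions(precision=4,suppress=True)
to(.6126,-.185,.112,-178.8)"
```

```text
spread [0. 0. 0.]
clock 28.2 at [ 0.6117 -0.185   0.1119] [   0.      0.   -178.87] F [-4.6  3.4  5.3] op 0.0651 gf 30.0
 turn -0.07 = 1 x -0.072  shift [-0.09 -0.   -0.01] = 1 x [-0.086 -0.001 -0.005] j [  1.  22. -12.   0. -56. -90.]
```

Call:
play_rows --pt "0 0 0 0 0 0" --pt "0 0 0 0 0 0" --pt "0 0 0 0 0 0" --pt "0 0 0 0 0 0" --pt "0 0 -2 0 0 0" --pt "0 0 -3.4 0 0 0" --pt "0 0 -3.4 0 0 0" --pt "0 0 -3.4 0 0 0" --pt "0 0 -2.6 0 0 0" --pt "0 0 0 0 0 0" --grip 8.7

```text
clock: 29.08
tool_pos: [0.6147, -0.1858, 0.2659]
orientation: [-179.9, 0.6, -178.9]
force: [-0.4, 0.4, 1.0]
opening: 0.0874
gripper_force: 0.0
```

Call:
play_rows --pt "1.55 3.4 0 0 0 0" --pt "1.55 3.4 0 0 0 0" --pt "1.55 3.4 0 0 0 0" --pt "1.55 3.4 0 0 0 0" --pt "1.55 3.4 0 0 0 0" --pt "1.55 3.4 0 0 0 0" --pt "1.55 3.4 0 0 0 0" --pt "1.55 3.4 0 0 0 0" --pt "1.55 3.4 0 0 0 0" --pt "0 0 0 0 0 -6.9" --pt "0 0 0 0 0 -6.9" --pt "0 0 0 0 0 -6.9" --pt "0 0 0 0 0 -6.9" --pt "0 0 0 0 0 -6.9" --pt "0 0 0 0 0 -6.9" --pt "0 0 0 0 0 -6.9" --pt "0 0 0 0 0 -6.9" --pt "0 0 0 0 0 -6.9" --pt "0 0 0 0 0 -6.9" --pt "0 0 0 0 0 -6.9"

```text
clock: 30.75
tool_pos: [0.4666, 0.1183, 0.2588]
orientation: [-180.0, 0.0, -102.6]
force: [-0.1, -0.2, 0.6]
opening: 0.0871
gripper_force: 0.0
```

```bash
python3 - <<'E'
from h import *
np.set_printoptions(precision=4,suppress=True)
to(.467,.118,.0505,-96.3)
s=snapshot("wrist"); cv2.imwrite("pics/w10.png",s["frame"][:,:,::-1])
print([(round(d["score"],2),np.round(d["position"],3).tolist()) for d in spot_point("wrist","tote1")])
for c in("top","side"):
    s=snapshot(c); cv2.imwrite(f"pics/{c}10.png",s["frame"][:,:,::-1])
    print(c,[(round(d["score"],2),np.round(d["position"],3).tolist()) for d in spot_point(c,"tote1")],[(round(d["score"],2),np.round(d["position"],3).tolist()) for d in spot_point(c,"tote1_mid")])
    for n,(x,y,h,z) in dict(B=(.467,.118,-96.2,.028),L2=(.614,-.185,181,.09),R2=(.618,-.325,1,.09)).items():
        try: print(c,n,*row(s,(x,y),h,z))
        except Exception as e: print(c,n,"none")
E
```

```text
spread [0.0001 0.     0.0001]
clock 30.9 at [0.4666 0.1183 0.2588] [   0.      0.   -102.81] F [-0.4  1.   0. ] op 0.0871 gf 0.0
 turn -6.51 = 1 x -6.514  shift [ 0.02 -0.04 20.83] = 6 x [ 0.004 -0.007  3.472] j [ 38.   0. -19.  -0. -70. -51.]
[(0.87, [0.468, 0.118, -0.002])]
top [(0.97, [0.613, -0.186, 0.06]), (0.8, [0.293, 0.385, 0.001]), (0.66, [0.618, -0.325, 0.063]), (0.59, [0.469, 0.121, -0.0])] []
top B [0.4599 0.0793] -91.64604355070844 0.14576415992751188 408 84.0
top L2 [ 0.6112 -0.1853] -178.7188364808396 0.1435839230903443 372 110.0
top R2 [ 0.6167 -0.3248] 1.0096178248015224 0.1437020082157197 376 104.0
side [(0.94, [0.62, -0.328, 0.059]), (0.79, [0.616, -0.187, 0.06]), (0.62, [0.298, 0.39, 0.001])] [(0.28, [0.617, -0.185, 0.042])]
side B [0.4627 0.0666] -93.98008824329436 0.1421998893499354 362 134.0
side L2 [ 0.6119 -0.1842] -179.07359829755353 0.14589166761263017 478 140.0
side R2 [ 0.6198 -0.3239] 0.6796093869945803 0.14381438487545853 594 139.0
```

Call:
play_rows --pt "0 0 0 0 0 -6.5" --pt "0 0 3.4 0 0 0" --pt "0 0 3.4 0 0 0" --pt "0 0 3.4 0 0 0" --pt "0 0 3.4 0 0 0" --pt "0 0 3.4 0 0 0" --pt "0 0 2.3 0 0 0" --pt "0 0 1.6 0 0 0" --pt "0 0 0 0 0 0" --pt "0 0 0 0 0 0" --pt "0 0 0 0 0 0"

```text
clock: 32.32
tool_pos: [0.4674, 0.1188, 0.051]
orientation: [-179.9, 0.0, -96.5]
force: [0.5, -0.2, -0.3]
opening: 0.0869
gripper_force: 0.0
```

Call:
play_rows --pt "0 0 0 0 0 0" --pt "0 0 0 0 0 0" --pt "0 0 0 0 0 0" --pt "0 0 0 0 0 0" --pt "0 0 0 0 0 0" --pt "0 0 0 0 0 0" --pt "0 0 0 0 0 0" --pt "0 0 0 0 0 0" --grip 5.5

```text
clock: 32.98
tool_pos: [0.4671, 0.1186, 0.0507]
orientation: [-179.9, 0.0, -96.5]
force: [-1.8, 0.3, 6.7]
opening: 0.0649
gripper_force: 30.0
```

Call:
play_rows --pt "0 0 -1 0 0 0" --pt "0 0 -3 0 0 0" --pt "0 0 -3.4 0 0 0" --pt "0 0 -3.4 0 0 0" --pt "0 0 -3.4 0 0 0" --pt "0 0 -3.4 0 0 0" --pt "0 0 -3.4 0 0 0" --pt "0 0 -1.5 0 0 0"

```text
clock: 33.65
tool_pos: [0.4675, 0.1185, 0.2793]
orientation: [-179.8, 0.2, -96.5]
force: [0.7, 0.7, -2.4]
opening: 0.0648
gripper_force: 30.0
```

Call:
play_rows --pt "0 0 0 0 0 -6.98" --pt "0 0 0 0 0 -6.98" --pt "0 0 0 0 0 -6.98" --pt "0 0 0 0 0 -6.98" --pt "0 0 0 0 0 -6.98" --pt "0 0 0 0 0 -6.98" --pt "0 0 0 0 0 -6.98" --pt "0 0 0 0 0 -6.98" --pt "0 0 0 0 0 -6.98" --pt "0 0 0 0 0 -6.98" --pt "0 0 0 0 0 -6.98" --pt "0 0 0 0 0 -6.98" --pt "0 0 0 0 0 -6.98" --pt "0 0 0 0 0 -6.98" --pt "0 0 0 0 0 0" --pt "0 0 0 0 0 0"

```text
clock: 34.98
tool_pos: [0.4661, 0.1181, 0.2744]
orientation: [180.0, 0.1, 1.0]
force: [0.4, -1.0, -2.7]
opening: 0.0644
gripper_force: 30.0
```

```bash
python3 -c "
from h import *
np.set_printoptions(precision=2,suppress=True)
held(.6125,-.05,.27,1.2)
s=snapshot('wrist');f=s['frame'].astype(float).mean(2);g=f[160:240,278:287].mean(1).astype(int);print(g.tolist())"
```

```text
spread [0. 0. 0.]
clock 35.2 at [0.47 0.12 0.27] [0.   0.   1.02] F [-0.4  0.2 -2.9] op 0.0646 gf 30.0
 turn -0.18 = 1 x -0.177  shift [14.27 17.12  0.46] = 6 x [2.38 2.85 0.08] j [ 38.  -0. -18.  -0. -72.  53.]
0mm row [243.22 102.89] 4mm [285.33  93.96]
228 [233, 231, 230, 229, 229, 231, 231, 231, 228, 229, 231, 234, 233, 230, 228, 231, 233, 233, 230, 220, 197, 175, 147, 147, 160, 163, 163, 161, 141, 89, 56, 55, 57, 58, 60, 70, 92, 114, 120, 107]
285 [235, 234, 232, 232, 232, 232, 231, 231, 230, 229, 228, 230, 232, 231, 230, 229, 231, 234, 233, 229, 228, 229, 230, 231, 230, 229, 230, 230, 229, 235, 248, 253, 251, 221, 178, 171, 162, 127, 71, 52]
342 [233, 231, 231, 231, 232, 234, 234, 233, 232, 232, 233, 232, 231, 232, 233, 232, 232, 234, 236, 236, 236, 235, 225, 193, 170, 168, 169, 166, 142, 82, 50, 48, 47, 44, 42, 44, 45, 45, 44, 48]
edges expected [array([218.87, 155.9 ]), array([351.47, 156.01])] [136, 135, 135, 135, 135, 135, 135, 135, 135, 135, 135, 136, 135, 135, 133, 119, 96, 81, 79, 79, 78, 69, 54, 46, 53] [187, 189, 180, 136, 87, 66, 51, 57, 109, 162, 181, 183, 182, 186, 204, 225, 232, 232, 232, 232, 232, 232, 232, 232, 232, 232, 231]
[175, 173, 164, 160, 161, 161, 161, 161, 161, 158, 140, 125, 148, 159, 159, 160, 160, 159, 160, 160, 159, 159, 159, 159, 159, 159, 159, 159, 159, 160, 159, 158, 159, 158, 159, 159, 159, 158, 158, 158, 159, 157, 158, 158, 158, 158, 158, 158, 158, 158, 158, 158, 158, 158, 159, 159, 158, 149, 135, 142, 155, 158, 157, 158, 157, 158, 157, 157, 157, 157, 157, 158, 157, 157, 158, 157, 157, 157, 157, 157]
```

Call:
play_rows --pt "3.55 0 0 0 0 -0.6" --pt "3.55 0 0 0 0 0" --pt "3.55 0 0 0 0 0" --pt "3.25 0 0 0 0 0" --pt "0 3.4 0 0 0 0" --pt "0 3.4 0 0 0 0" --pt "0 3.4 0 0 0 0" --pt "0 3.4 0 0 0 0" --pt "0 3.4 0 0 0 0" --pt "0 3.4 0 0 0 0" --pt "0 3.4 0 0 0 0" --pt "0 3.4 0 0 0 0" --pt "0 3.2 0 0 0 0" --pt "0 0 0 0 0 0" --pt "0 0 0 0 0 0" --pt "0 0 0 0 0 0" --pt "0 0 0 0 0 0"

```text
clock: 36.75
tool_pos: [0.6153, -0.1808, 0.2749]
orientation: [-180.0, 0.0, 1.9]
force: [-0.7, 0.6, -2.8]
opening: 0.0644
gripper_force: 30.0
```

```bash
python3 -c "
from h import *
np.set_printoptions(precision=4,suppress=True)
to(.614,-.185,.184,1.6)"
```

```text
spread [0.0001 0.0003 0.0003]
clock 37.0 at [ 0.6154 -0.1805  0.275 ] [0.   0.   1.89] F [-0.3 -1.1 -3.8] op 0.0646 gf 30.0
 turn 0.29 = 1 x 0.289  shift [-0.15  0.44  9.1 ] = 3 x [-0.049  0.147  3.035] j [  1.  16.   1.  -0. -75.  91.]
```

Call:
play_rows --pt "-0.15 0.45 0 0 0 0.3" --pt "0 0 2.5 0 0 0" --pt "0 0 2.5 0 0 0" --pt "0 0 2.5 0 0 0" --pt "0 0 1.5 0 0 0" --pt "0 0 0 0 0 0" --pt "0 0 0 0 0 0" --pt "0 0 0 0 0 0" --pt "0 0 0 0 0 0"

```text
clock: 37.75
tool_pos: [0.6149, -0.1862, 0.1868]
orientation: [180.0, -0.2, 1.5]
force: [0.9, 0.0, -2.9]
opening: 0.0648
gripper_force: 30.0
```

```bash
python3 -c "
from h import *
np.set_printoptions(precision=4,suppress=True)
to(.614,-.185,.1647,1.6)"
```

```text
spread [0.0007 0.0002 0.0009]
clock 38.0 at [ 0.6146 -0.1861  0.1864] [0.   0.   1.54] F [-0.5  0.3 -3.2] op 0.0643 gf 30.0
 turn -0.06 = 1 x -0.064  shift [-0.06 -0.11  2.17] = 1 x [-0.055 -0.114  2.173] j [  1.  19.  -7.   0. -65.  91.]
```

Call:
play_rows --pt "-0.05 -0.1 0 0 0 0" --pt "0 0 0.5 0 0 0" --pt "0 0 0.5 0 0 0" --pt "0 0 0.4 0 0 0" --pt "0 0 0.3 0 0 0" --pt "0 0 0.2 0 0 0" --pt "0 0 0.2 0 0 0" --pt "0 0 0 0 0 0" --pt "0 0 0 0 0 0"

```text
clock: 38.75
tool_pos: [0.6132, -0.1852, 0.1648]
orientation: [180.0, -0.0, 1.5]
force: [-3.0, 1.8, 4.0]
opening: 0.0648
gripper_force: 30.0
```

```bash
python3 -c "
from h import *
np.set_printoptions(precision=4,suppress=True)
to(.614,-.185,.1647,1.6)"
```

```text
spread [0.     0.     0.0001]
clock 39.0 at [ 0.6132 -0.1852  0.1647] [0.   0.   1.54] F [-4.9  2.8  5.7] op 0.0645 gf 30.0
 turn -0.06 = 1 x -0.063  shift [ 0.08 -0.01  0.  ] = 1 x [ 0.083 -0.014  0.003] j [  1.  20.  -8.   0. -62.  91.]
```

Call:
play_rows --pt "0 0 0 0 0 0" --pt "0 0 0 0 0 0" --pt "0 0 0 0 0 0" --pt "0 0 0 0 0 0" --pt "0 0 -2 0 0 0" --pt "0 0 -3.4 0 0 0" --pt "0 0 -3.4 0 0 0" --pt "0 0 -3.4 0 0 0" --pt "0 0 -3.4 0 0 0" --pt "0 0 -3.4 0 0 0" --pt "0 0 -3.4 0 0 0" --pt "0 0 -2 0 0 0" --pt "0 0 0 0 0 0" --pt "0 0 0 0 0 0" --pt "0 0 0 0 0 0" --grip 8.7

```text
clock: 40.25
tool_pos: [0.6132, -0.1849, 0.4071]
orientation: [-180.0, 0.0, 1.5]
force: [0.3, 0.4, -0.3]
opening: 0.0871
gripper_force: 0.0
```

```bash
python3 - <<'E'
from h import *
np.set_printoptions(precision=4,suppress=True)
to(.445,-.213,.41,1.5)
for c in("top","side"):
    s=snapshot(c)
    for t in("tote1","base1","keeper_grip","keeper_hinge"): print(c,t,[(round(d["score"],2),np.round(d["position"],3).tolist()) for d in spot_point(c,t)])
    cv2.imwrite(f"pics/{c}11.png",s["frame"][:,:,::-1])
a=cv2.imread("pics/side11.png")[130:340,200:480]; b=cv2.imread("pics/top11.png")[140:250,290:430]
cv2.imwrite("pics/m11.png",np.hstack([cv2.resize(a,(480,360)),cv2.resize(b,(320,360))]))
E
```

```text
spread [0.0002 0.0002 0.0006]
clock 40.5 at [ 0.6131 -0.1849  0.4067] [0.   0.   1.53] F [ 0.  -0.2 -0.9] op 0.0871 gf 0.0
 turn 0.03 = 1 x 0.031  shift [-16.88   2.37  -0.33] = 5 x [-3.376  0.473 -0.067] j [  1.  14.  16.  -0. -91.  91.]
top tote1 [(0.83, [0.613, -0.183, 0.111]), (0.69, [0.294, 0.384, 0.002]), (0.63, [0.617, -0.326, 0.067]), (0.6, [0.613, -0.182, 0.059])]
top base1 [(0.68, [0.616, -0.186, 0.008]), (0.54, [0.621, -0.326, 0.011])]
top keeper_grip [(0.71, [0.72, 0.278, -0.002]), (0.7, [0.457, -0.218, 0.32])]
top keeper_hinge [(0.96, [0.501, -0.402, 0.085])]
side tote1 [(0.84, [0.614, -0.187, 0.114]), (0.82, [0.611, -0.189, 0.063]), (0.77, [0.619, -0.324, 0.058]), (0.61, [0.3, 0.39, 0.001]), (0.48, [0.614, -0.185, 0.093]), (0.45, [0.361, 0.239, -0.002])]
side base1 [(0.9, [0.617, -0.328, 0.009]), (0.76, [0.614, -0.182, 0.008])]
side keeper_grip [(0.95, [0.456, -0.213, 0.323])]
side keeper_hinge [(0.83, [0.504, -0.403, 0.086])]
```

View pics/m11.png

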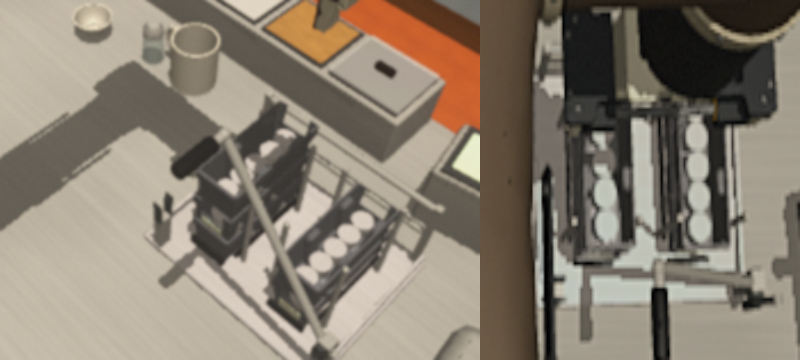

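Call:
play_rows --pt "-3.38 0.47 0 0 0 0" --pt "-3.38 0.47 0 0 0 0" --pt "-3.38 0.47 0 0 0 0" --pt "-3.38 0.47 0 0 0 0" --pt "-3.2 0.47 0 0 0 0" --pt "0 0 0 0 0 0" --pt "0 0 0 0 0 0" --pt "0 0 0 0 0 0" --pt "0 0 0 0 0 0" --pt "0 0 0 0 0 0" --grip 0

```text
clock: 41.83
tool_pos: [0.4476, -0.2128, 0.4073]
orientation: [-180.0, 0.1, 1.6]
force: [0.1, 0.7, -0.5]
opening: 0.0257
gripper_force: 0.0
```

```bash
python3 -c "
from h import *
np.set_printoptions(precision=4,suppress=True)
to(.445,-.210,.349,1.5)"
```

```text
spread [0.0003 0.0001 0.0002]
clock 42.0 at [ 0.4475 -0.2128  0.4073] [0.   0.   1.55] F [ 0.6  0.1 -0.5] op 0.0101 gf 0.0
 turn 0.05 = 1 x 0.051  shift [-0.24 -0.29  5.83] = 2 x [-0.12  -0.145  2.917] j [ -3.  -1.  -2.  -0. -89.  94.]
```

Call:
play_rows --pt "-0.2 0 2.9 0 0 0" --pt "0 0 2.5 0 0 0" --pt "0 0 0.4 0 0 0" --pt "0 -1.1 1 0 0 0" --pt "0 -1.1 1 0 0 0" --pt "0 -1 1.1 0 0 0" --pt "0 -1 1.1 0 0 0" --pt "0 -0.9 1.2 0 0 0" --pt "0 -0.9 1.2 0 0 0" --pt "0 0 0 0 0 0"

```text
clock: 42.92
tool_pos: [0.4426, -0.152, 0.2828]
orientation: [-180.0, 0.1, 1.6]
force: [0.2, 0.2, 0.1]
opening: 0.0005
gripper_force: 0.0
```

```bash
python3 -c "
from h import *
np.set_printoptions(precision=4,suppress=True)
to(.445,-.139,.258,1.5)
for c in('side','top'):
  snapshot(c);print([(round(d['score'],2),np.round(d['position'],3).tolist()) for d in spot_point(c,'keeper_grip')])"
```

```text
spread [0.0013 0.0015 0.0024]
clock 43.1 at [ 0.4435 -0.1529  0.2844] [0.   0.   1.58] F [-0.2  0.6  0.8] op 0.0002 gf 0.0
 turn 0.08 = 1 x 0.077  shift [ 0.19 -1.39  2.64] = 1 x [ 0.189 -1.39   2.643] j [  5.  -2. -18.   0. -74.  86.]
[(0.66, [0.456, -0.212, 0.32]), (0.27, [0.615, -0.184, 0.008])]
[]
```

Call:
play_rows --pt "0 0 -3.4 0 0 0" --pt "0 0 -3.4 0 0 0" --pt "0 0 -3.4 0 0 0" --pt "0 0 -2 0 0 0" --pt "0 3 0 0 0 0" --pt "0 3 0 0 0 0" --pt "0 0 0 0 0 0" --pt "0 0 0 0 0 0" --pt "0 0 0 0 0 0" --grip 6

```text
clock: 44.12
tool_pos: [0.4446, -0.2132, 0.4058]
orientation: [-180.0, 0.0, 1.5]
force: [-0.2, 0.9, 0.0]
opening: 0.0548
gripper_force: 0.0
```

```bash
python3 -c "
from h import *
np.set_printoptions(precision=4,suppress=True)
to(.443,-.214,.324,1.5)
for c in('side','top','wrist'):
  snapshot(c);print([(round(d['score'],2),np.round(d['position'],3).tolist()) for d in spot_point(c,'keeper_grip')])"
```

```text
spread [0.0002 0.0008 0.0003]
clock 44.3 at [ 0.4448 -0.2128  0.406 ] [0.   0.   1.54] F [ 0.4 -0.5  0.1] op 0.0595 gf 0.0
 turn 0.04 = 1 x 0.037  shift [-0.18  0.12  8.2 ] = 3 x [-0.059  0.039  2.733] j [ -3.  -1.  -2.  -0. -89.  94.]
[(0.78, [0.454, -0.212, 0.321]), (0.44, [0.613, -0.187, 0.111])]
[(0.25, [0.752, 0.153, 0.001])]
[(0.86, [0.461, -0.214, 0.318])]
```

Call:
play_rows --pt "0 0.1 2.5 0 0 0" --pt "0 0 2.5 0 0 0" --pt "0 0 2 0 0 0" --pt "0 0 1.2 0 0 0" --pt "0 0 0 0 0 0" --pt "0 0 0 0 0 0"

```text
clock: 45.17
tool_pos: [0.4448, -0.2141, 0.324]
orientation: [180.0, 0.0, 1.5]
force: [0.0, 0.7, 0.2]
opening: 0.0599
gripper_force: 0.0
```

Call:
play_rows --pt "0 0 0 0 0 0" --pt "0 0 0 0 0 0" --pt "0 0 0 0 0 0" --pt "0 0 0 0 0 0" --pt "0 0 0 0 0 0" --pt "0 0 0 0 0 0" --pt "0 0 0 0 0 0" --pt "0 0 0 0 0 0" --pt "0 0 0 0 0 0" --pt "0 0 0 0 0 0" --grip 1

```text
clock: 46.0
tool_pos: [0.4448, -0.2141, 0.3239]
orientation: [-180.0, 0.0, 1.5]
force: [-0.4, 0.1, -0.7]
opening: 0.0103
gripper_force: 0.0
```

```bash
python3 -c "
from h import *
np.set_printoptions(precision=4,suppress=True)
to(.443,-.214,.324,1.5)
for c in('side','top','wrist'):
  s=snapshot(c)
  for t in('keeper_grip','keeper','keeper_hinge'):
    for f in(spot_in,spot_point):
      try: print(c,t,f.__name__,[(round(d['score'],2),np.round(d['position'],3).tolist(),proj(s,d['position'])[0].round().tolist()) for d in f(c,t)])
      except Exception as e: print(c,t,e)
  print(c,'tcp px',proj(s,get_obs()['tool_pos']),'axis pts',proj(s,[[.43,-.214,.322],[.48,-.214,.322]]).tolist())"
```

```text
spread [0. 0. 0.]
clock 46.2 at [ 0.4448 -0.2141  0.3239] [0.   0.   1.53] F [ 0.4  0.  -0.2] op 0.0099 gf 0.0
 turn 0.03 = 1 x 0.03  shift [-0.18 -0.01 -0.01] = 1 x [-0.183 -0.01  -0.006] j [ -3.   0. -11.  -0. -79.  94.]
side keeper_grip call [(0.69, [0.498, -0.308, 0.204], [361.0, 274.0])]
side keeper_grip call [(0.79, [0.455, -0.214, 0.32], [314.0, 221.0])]
side keeper call [(0.71, [0.497, -0.311, 0.208], [362.0, 274.0])]
side keeper it knows: base, base1_mid, base2_mid, bay_left, bay_right, carrier, jug, keeper_grip, keeper_hinge, mug, ramekin, shaker, tote, tote1_mid, tote2_mid, tote3_mid, tote4_mid
side keeper_hinge call [(0.87, [0.494, -0.309, 0.207], [360.0, 275.0]), (0.32, [0.572, -0.199, 0.149], [342.0, 236.0])]
side keeper_hinge call [(0.77, [0.5, -0.402, 0.082], [389.0, 334.0]), (0.42, [0.62, -0.325, 0.011], [390.0, 291.0]), (0.28, [0.615, -0.184, 0.111], [348.0, 232.0])]
side tcp px [[309.8049 222.4512]] axis pts [[303.80680573678177, 227.66091587540546], [323.4257832472541, 212.57336164241423]]
top keeper_grip call []
top keeper_grip call [(0.68, [0.619, -0.325, 0.012]
[... 452 characters left out ...]
91.0, 177.0]), (0.5, [0.52, -0.243, 0.009], [305.0, 121.0])]
wrist keeper_grip call [(0.76, [0.458, -0.212, 0.319], [282.0, 234.0])]
wrist keeper call [(0.65, [0.486, -0.218, 0.322], [295.0, 188.0])]
wrist keeper it knows: base, base1_mid, base2_mid, bay_left, bay_right, carrier, jug, keeper_grip, keeper_hinge, mug, ramekin, shaker, tote, tote1_mid, tote2_mid, tote3_mid, tote4_mid
wrist keeper_hinge call [(0.74, [0.483, -0.223, 0.323], [304.0, 195.0])]
wrist keeper_hinge call [(0.59, [0.364, 0.237, 0.001], [5.0, 212.0]), (0.56, [0.501, -0.406, 0.083], [437.0, 140.0])]
wrist tcp px [[284.7638 258.9057]] axis pts [[283.9358915611836, 280.19832099635096], [286.5042573436272, 199.1154522971412]]
```

Call:
play_rows --pt "0 0 0.3 0 0 0" --pt "0 0 0.3 0 0 0" --pt "0 -1.1 1 0 0 0" --pt "0 -1.1 1 0 0 0" --pt "0 0 0 0 0 0" --grip 0

```text
clock: 47.57
tool_pos: [0.4447, -0.1902, 0.2976]
orientation: [-179.9, -0.1, 1.6]
force: [0.5, 4.4, 6.3]
opening: 0.0003
gripper_force: 3.4
```

```bash
python3 -c "
from h import *
np.set_printoptions(precision=4,suppress=True)
to(.4448,-.18,.3,1.5)
for c in('side','wrist'):
  snapshot(c);print([(round(d['score'],2),np.round(d['position'],3).tolist()) for d in spot_point(c,'keeper_grip')])"
```

```text
spread [0.0001 0.0012 0.0012]
clock 47.8 at [ 0.4448 -0.191   0.2984] [0.   0.   1.59] F [-1.2  5.1  7.3] op 0.0007 gf 3.7
 turn 0.09 = 1 x 0.092  shift [ 0.03 -1.09 -0.16] = 1 x [ 0.028 -1.095 -0.164] j [  0.  -0. -15.  -0. -75.  92.]
[(0.91, [0.454, -0.185, 0.294])]
[(0.78, [0.458, -0.188, 0.297])]
```

Call:
play_rows --pt "0 -0.85 0.85 0 0 0" --pt "0 -0.85 0.85 0 0 0" --pt "0 -0.92 1.2 0 0 0" --pt "0 -0.92 1.2 0 0 0" --pt "0 -0.75 1.25 0 0 0" --pt "0 -0.75 1.25 0 0 0" --pt "0 -0.65 1.35 0 0 0" --pt "0 -0.65 1.35 0 0 0" --pt "0 -0.55 1.4 0 0 0" --pt "0 -0.55 1.4 0 0 0" --pt "0 0 0 0 0 0"

```text
clock: 48.93
tool_pos: [0.4403, -0.1171, 0.1742]
orientation: [-180.0, 0.3, 1.5]
force: [-1.1, -0.6, -0.8]
opening: 0.0004
gripper_force: 0.0
```

```bash
python3 -c "
from h import *
np.set_printoptions(precision=4,suppress=True)
to(.4448,-.102,.1,1.5)
for c in('side','wrist','top'):
  snapshot(c);print([(round(d['score'],2),np.round(d['position'],3).tolist()) for d in spot_point(c,'keeper_grip')])"
```

```text
spread [0.0025 0.0008 0.0035]
clock 49.1 at [ 0.4418 -0.1176  0.1764] [0.   0.   1.56] F [0.9 0.2 0.4] op 0.0004 gf 0.0
 turn 0.06 = 1 x 0.056  shift [ 0.34 -1.55  7.64] = 3 x [ 0.114 -0.518  2.547] j [ 10.   2. -29.   0. -59.  82.]
[(0.77, [0.456, -0.098, 0.083]), (0.52, [0.614, -0.19, 0.063])]
[(0.86, [0.455, -0.102, 0.085])]
[]
```

Call:
play_rows --pt "0 0 -3 0 0 0" --pt "0 0 -3.4 0 0 0" --pt "0 0 -3.4 0 0 0" --pt "0 0 -3.4 0 0 0" --pt "0 -3.4 0 0 0 0" --pt "0 -3.4 0 0 0 0" --pt "0 -3.4 0 0 0 0" --pt "0 -3.4 0 0 0 0" --pt "0 -3.4 0 0 0 0" --pt "0 -3.4 0 0 0 0" --pt "0 -3.4 0 0 0 0" --pt "0 0 0 0 0 0" --pt "0 0 0 0 0 0"

```text
clock: 50.57
tool_pos: [0.4357, 0.1217, 0.3088]
orientation: [180.0, 0.0, 1.7]
force: [-0.3, -0.3, -0.6]
opening: 0.0006
gripper_force: 0.0
```

```bash
python3 - <<'E'
from h import *
for c in("top","side"):
    s=snapshot(c)
    for t in("tote1","base1","keeper_grip","shaker1","mug","ramekin","jug"): print(c,t,[(round(d["score"],2),np.round(d["position"],3).tolist()) for d in spot_point(c,t)])
    for n,(x,y,h,z) in dict(L3=(.614,-.185,1,.142),R2=(.618,-.325,1,.09)).items():
        try: print(c,n,*row(s,(x,y),h,z))
        except Exception as e: print(n,"none")
E
```

```text
top tote1 [(0.89, [0.611, -0.182, 0.115]), (0.57, [0.618, -0.325, 0.061]), (0.57, [0.616, -0.184, 0.061]), (0.33, [0.452, -0.103, 0.087])]
top base1 [(0.61, [0.62, -0.327, 0.015]), (0.6, [0.615, -0.33, 0.096]), (0.48, [0.615, -0.184, 0.011])]
top keeper_grip [(0.63, [0.617, -0.326, 0.092])]
top shaker1 [(0.55, [0.362, 0.24, 0.003]), (0.52, [0.619, -0.325, 0.012]), (0.46, [0.753, 0.156, 0.004])]
top mug []
top ramekin [(0.86, [0.718, 0.276, -0.001]), (0.44, [0.365, 0.24, 0.001])]
top jug [(0.63, [0.614, -0.183, 0.043]), (0.57, [0.368, -0.416, -0.002])]
top L3 [ 0.61342132 -0.18525157] 1.644082973184496 0.14645454988450618 421 105.0
top R2 [ 0.61665625 -0.32484637] 1.0916780253408473 0.1437268373082557 375 102.0
side tote1 [(0.95, [0.296, 0.39, 0.0]), (0.84, [0.613, -0.183, 0.114]), (0.81, [0.622, -0.327, 0.061]), (0.58, [0.612, -0.187, 0.062])]
side base1 [(0.98, [0.617, -0.328, 0.009]), (0.83, [0.612, -0.184, 0.013]), (0.68, [0.622, -0.324, 0.061])]
side keeper_grip [(0.55, [0.452, -0.099, 0.086]), (0.29, [0.619, -0.327, 0.01])]
side shaker1 [(0.81, [0.753, 0.157, 0.002]), (0.67, [0.618, -0.254, -0.004]), (0.57, [0.364, 0.242, -0.0])]
side mug [(0.9, [0.761, 0.074, 0.002]), (0.66, [0.612, -0.182, 0.094])]
side ramekin [(0.82, [0.721, 0.277, -0.0])]
side jug [(0.74, [0.366, -0.418, 0.002]), (0.55, [0.614, -0.183, 0.009])]
side L3 [ 0.61834249 -0.18388545] 2.1199937223466603 0.1376560082118995 508 134.0
side R2 [ 0.62121881 -0.32411282] 1.4761799529187525 0.13802163426271513 587 138.0
```

All heights match level stacking (0.06 and 0.112–0.115 m), the keeper grip is at its shut height, and the bystanders haven't moved.

```bash
python3 -c "
from plant import *
print(close_job())"
```

```text
the job is handed in; nothing more can be done
None
```

The three grey totes on the counter are stacked on the carrier, each turned end for end to the one below (three high in the left bay, two in the right), the keeper bar is down in its clip, and the job is handed in.

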